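Make up a polishing kit and a setting kit in two stack-nest trays

ROBOT

A 7-joint arm with a two-finger parallel gripper is mounted at the origin on a cart in front of the work surface, level with it; the furniture and walls round the work are solid. World frame = base frame: x ahead of the robot, y to its left, z up, the work surface at z = 0. Lengths are in m, angles in rad, forces in N, time in s.
With the tool pointing down it reaches from about 0.4 to 0.85 m from the base axis. Payload 10.4 kg.
Tool frame: the origin (TCP) lies at the very end of the fingers, on their centre line; the grasp point (between the pads) lies 19 mm behind it (r.pinch_z is the distance from the TCP to the grasp point, in m); z points along the fingers, y is the line along which they close (so a half turn about z gives the same grasp; the last joint's range is limited). The gripper opens to 87 mm and grips with 3 to 60 N. Pads are 19 mm wide; open, the fingers measure 117 mm over their backs; the gripper's body (75 mm by 190 mm) begins 51 mm behind the grasp point.
Start: joints at [-1.134, 0.332, -0.065, 1.46, 0.022, 1.35, -0.088], TCP at [0.277, 0.56, 0.223] pointing down, gripper open.
Joint ranges: [-2.6, 2.6], [-0.5, 2.12], [-1.47, 1.34], [0.16, 2.42], [-1.27, 4.41], [0.06, 2.06], [-2.6, 2.6]. Speed limits (rad/s): [2.22, 2.22, 2.79, 2.79, 3.14, 3.14, 3.14].

INTERFACE

Orientations are given as a unit quaternion [x, y, z, w].
In Python, from bench import r, camera gives the robot as it stands. The module is installed in compiled form; this text tells all that it offers.
- The arm moves only by the shell command python3 -m pendant 'ROWS' [FORCE]. ROWS is JSON, a list of rows, each an object with "dp": the shift along the tool's x, y, z as a fraction of full scale, a list of three; "rotation": the turn, a rotation vector about the tool's x, y, z as a fraction of full scale, a list of three; "jaw": the opening, from 0 (shut) to 1 (fully open). A call has 1 to 8 rows; each row is the pose to reach, as a shift and turn from the pose commanded when the call began, along the tool's axes at that moment, turning the shorter way round; what a row does not reach only later rows make up. Full scale, the value 1, is 0.15 m for a shift and 2 pi rad for a turn. A row lasts 1/8 s, in which the tool goes at most 62.5 mm and 10.7 degrees, less where a joint would pass 70% of its speed; a pose out of reach is approached as far as the arm can. A call with a number of a shift or a turn outside -1 to 1 is refused whole. A call with a gripper value outside its range is refused whole. The fingers move at their own pace and stop on an object; FORCE is the grip in N (left out, the last holds). Time passes only in rows, so rows that repeat a pose let the fingers close. It gives the time, the measured TCP pose, the force, the opening and the grip force at its end, in the units of the state.
- r.read_state(): the state, without advancing time (a new reading comes with each control period).
- camera(name): name is "scene" or "top" or "wrist"; returns a dict with "image" (420x560x3 uint8, red, green, blue), "z_map" (420x560 float32, m along the optical axis (not along the pixel's ray), 0 where there is no reading), "mtx" (3x3 intrinsics, pixels), "T" (4x4, takes a point from camera to world coordinates). Camera axes: x right, y down, z forward; pixel columns grow to the right and rows downward; lengths in m; the calibration is good to about 2 mm. A picture is of the moment at which its call begins.
- r.close_job(): hands the job in; it is judged then, once.
The state is a dict: "time": time; "joint_positions": joint angles; "joint_vel": joint speeds; "joint_torque": joint torques, N m; "ee_pos": TCP position; "eef_rot": TCP orientation; "ft_force": force on the tool from outside, world axes, zero at the start; "torque": the same for the moment, N m; "width": finger opening in m; "grip_force": force on a finger pad.
Only numpy, scipy, OpenCV 4.12 (cv2) and the standard library are available. Lean on these libraries where they do the work, as an engineer would, in place of code of your own. Each camera call takes 0.05 s, during which the arm holds its last target. There are 200 camera calls.

TASK

Make up two kits in the grey stack-nest trays, one thing flat or upright on the floor on each side of a tray's cross-wall: the worn abrasive block and the squat wide pot go into the deep tray (with the carrying lugs), the wooden ring clamp and the eye loupe into the shallow tray. The shallow tray must end up stacked on the deep one, turned half a turn against it so that it stands level on the ledges inside the deep tray's rim, instead of nesting down onto the kit below. Leave the other two pots where they are.

Things in the scene. Friction and masses are not known exactly. Their poses are not given: they have to be found in the camera images.
- deep_tray: Deep grey tray, 64 mm high, a carrying lug on each short end (13 mm out, 70 mm wide). Origin: centre of its underside, x lengthwise, z up. Inside laid out like the shallow tray, cross-wall and bays too, but its stacking ledges are 56 mm above its underside. The shallow tray, turned half round, rests on these with its underside at that height and about 4 mm of play each way.
- shallow_tray: Shallow grey tray, 46 mm high, no lugs, 0.3 kg. Origin: centre of its underside, x lengthwise. Foot 192 (x) by 138 (y) mm, mouth 206 by 152, rim 212 by 158 outside, floor 3 thick. Cross-wall at x = 0 along y, 10 thick, top 38 mm above the underside: lift the tray by it, pinched along x. Bays either side of it: |x| from 5 to 93 mm, 132 wide in y at the floor.
- mid_ledge_side (a point): Middle of the shallow tray's rim on its -y long side. In both trays this side has its two ledge pillars near the cross-wall (|x| 6 to 26 mm), the +y side has them near the corners (|x| 72 to 92 mm); they reach 12 mm into the bays, which are clear between. Stacked right, this point is over the deep tray's +y side; both trays start alike within 0.5 rad, which would nest.
- abrasive_block: Worn pale abrasive (pumice) block with rounded edges, 47 mm (x) by 76 mm (y) by 33 mm high. Origin: centre of its underside.
- squat_pot: The squat pot, wider than tall: 52 mm across, 42 mm high, with a ribbed lid 48 mm across from 30 mm up. Closed. Origin: centre of its underside.
- wood_clamp: Wooden two-jaw ring clamp lying flat: 29 mm (x) by 115 mm (y, its length), 18 mm high over the jaws and 22 mm over the band round its middle. It fits into a bay only with its length along the tray's y. Origin: centre of its underside.
- eye_loupe: Black eye loupe standing on its rim: a hollow cup 35 mm across and 26 mm high, narrower at the top. Origin: centre of its underside.
- brown_pot: A pot that stays where it is: 43 mm across, 50 mm high. Origin: centre of its underside. Behind it, from about x = 0.62 m on, stands the 240 mm high drawer chest: travel in front of it or above it.
- tall_pot: A pot that stays where it is: the tall narrow one, 37 mm across, 65 mm high. Origin: centre of its underside.
Not all that is in view belongs to the job. Of the things that look like the squat_pot, take the one that is farthest to the robot's left at the start. Leave any pink look-alike of the eye_loupe alone.

How it is judged:
By the outcome, as a careful person would: the job done as asked, in the order asked, and still so for the second after the job is handed in, with the robot touching nothing.
It also fails if it takes over 149 s, if anything falls off the work surface, if the arm or the gripper's body presses on something with over 40 N, if the wrist force passes 120 N, or if a joint passes its speed limit or range.

## Working session

There is one attempt and no reset: what is moved stays moved. The work goes in short steps, Python scripts to look and compute and a shell command to move; the robot and the scene stay as the last step left them, time stands still between calls to the robot, and variables do not carry over. Pictures are saved under pics/ and viewed, at most 14 in all, crops included, and the job is handed in when it is done.

```bash
mkdir -p pics
python3 - <<'E'
from bench import r,camera
import cv2,numpy as np
for n in ["scene","top"]:
    c=camera(n); np.savez(f"{n}.npz",**c); cv2.imwrite(f"pics/{n}0.png",cv2.resize(c["image"][:,:,::-1],(800,600),interpolation=cv2.INTER_CUBIC))
    print(n,c["T"].round(3).tolist(),c["mtx"].round(1).tolist())
print(r.read_state())
E
```

```text
scene [[0.515, -0.534, 0.67, -0.118], [-0.857, -0.301, 0.419, -0.456], [-0.022, -0.79, -0.613, 0.622], [0.0, 0.0, 0.0, 1.0]] [[413.4, 0.0, 277.6], [0.0, 413.4, 206.5], [0.0, 0.0, 1.0]]
top [[-0.019, -0.989, 0.149, 0.308], [-1.0, 0.017, -0.014, -0.102], [0.011, -0.149, -0.989, 1.103], [0.0, 0.0, 0.0, 1.0]] [[425.2, 0.0, 278.3], [0.0, 425.2, 207.2], [0.0, 0.0, 1.0]]
{'time': 0.1, 'joint_positions': array([-1.13359575,  0.33283222, -0.0646591 ,  1.46086376,  0.02161241,
        1.34986247, -0.08850255]), 'joint_vel': array([ 0.00098769, -0.00142717, -0.00017219, -0.00333693, -0.00108472,
        0.00060802,  0.00053715]), 'joint_torque': array([ 9.46139517e-04, -6.24547148e+01,  2.42370134e-02, -3.90718138e+01,
       -6.13460178e-02,  3.64597770e-02,  8.96815141e-05]), 'ee_pos': array([0.27723457, 0.55977212, 0.22181561]), 'eef_rot': array([ 2.27889708e-01,  9.73686745e-01, -6.26459118e-04, -1.05027827e-04]), 'ft_force': array([-0.33704938, -0.43469034,  0.33966359]), 'torque': array([ 0.02712165,  0.04532057, -0.04019048]), 'grip_force': 0.0, 'width': 0.08690024227013454}
```

View pics/top0.png

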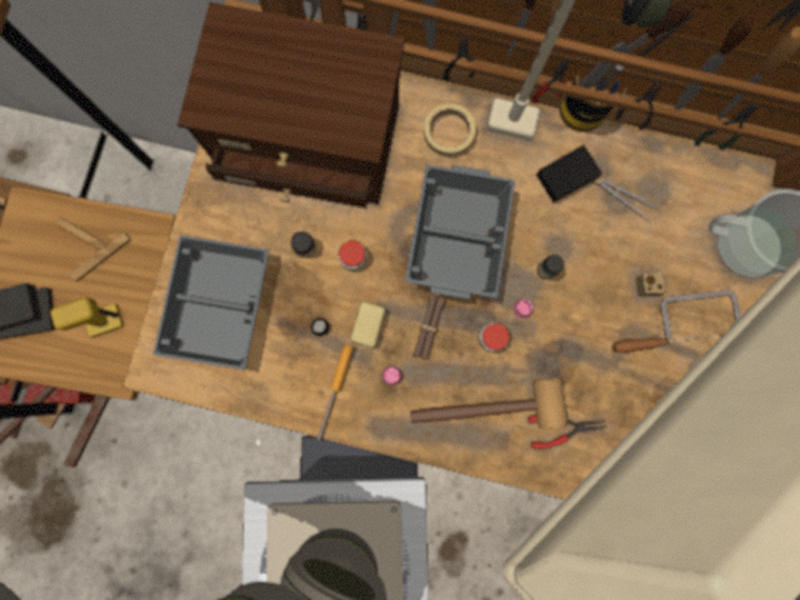

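View pics/scene0.png

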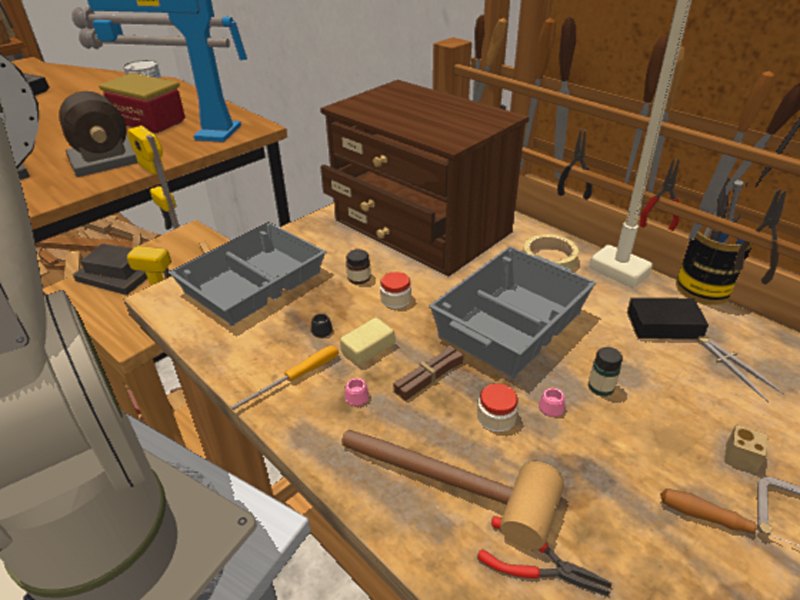

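Top view (800×600): the shallow tray is at (213,302) and the deep tray with lugs at (462,233). Brown pot (303,243), tall pot (551,267), block (369,325), clamp (429,327), black loupe (319,326), pink loupes (392,375) and (524,308). There are two red-lidded squat pots, at (352,254) and (495,336). The one at (352,254) is farther to the robot's left (+y is image left), so I take that one. I'll confirm it in a crop and measure.

```bash
cat > h.py <<'E'
import cv2,numpy as np
from bench import r,camera
def cloud(c):
    z=c["z_map"];v,u=np.mgrid[:420,:560];K=c["mtx"]
    p=np.stack([(u-K[0,2])/K[0,0]*z,(v-K[1,2])/K[1,1]*z,z],-1)
    w=p@c["T"][:3,:3].T+c["T"][:3,3]; w[z==0]=np.nan; return w
def rect(w,u0,v0,u1,v1,zlo,zhi=.3):   # box in 800-scale pixels
    b=w[int(v0*.7):int(v1*.7),int(u0*.7):int(u1*.7)].reshape(-1,3)
    b=b[(b[:,2]>zlo)&(b[:,2]<zhi)]
    n,l=None,None
    (cx,cy),(a,bb),t=cv2.minAreaRect((b[:,:2]*1000).astype(np.float32))
    if a<bb: ang=t+90
    else: ang=t
    return dict(c=(round(cx/1000,4),round(cy/1000,4)),L=round(max(a,bb)),S=round(min(a,bb)),long_ang=round((ang+90)%180-90,1),zmax=round(np.nanpercentile(b[:,2],98),4),n=len(b),med=b[:,:2].mean(0).round(4).tolist())
def crop(c,u0,v0,u1,v1,name,W=800):
    im=c["image"][int(v0*.7):int(v1*.7),int(u0*.7):int(u1*.7),::-1]; s=min(W/im.shape[1],600/im.shape[0])
    cv2.imwrite(f"pics/{name}.png",cv2.resize(im,None,fx=s,fy=s,interpolation=cv2.INTER_CUBIC)); print("scale",s/1/ (1/.7))
E
python3 - <<'E'
from h import *
c=dict(np.load("top.npz")); w=cloud(c)
for n,a in dict(shallow=(140,225,280,380,.040),deep=(400,155,525,310,.058),block=(345,295,392,355,.015),pot=(330,232,375,278,.015),pot2=(470,315,520,360,.015),clamp=(408,293,448,365,.008),loupe=(305,312,335,342,.01),brown=(285,228,320,262,.015),tall=(535,250,570,285,.015)).items(): print(n,rect(w,*a))
crop(c,150,155,560,400,"crop1")
print(w[int(300*.7),int(320*.7)],w[int(380*.7),int(320*.7)])
E
```

```text
shallow {'c': (0.4636, 0.2096), 'L': 217, 'S': 164, 'long_ang': -10.3, 'zmax': np.float64(0.05), 'n': 896, 'med': [0.4634, 0.215]}
deep {'c': (0.5803, -0.2299), 'L': 237, 'S': 163, 'long_ang': -11.0, 'zmax': np.float64(0.0677), 'n': 972, 'med': [0.579, -0.2307]}
block {'c': (0.4088, -0.0585), 'L': 101, 'S': 51, 'long_ang': -23.0, 'zmax': np.float64(0.0357), 'n': 569, 'med': [0.4169, -0.0609]}
pot {'c': (0.5463, -0.0364), 'L': 49, 'S': 49, 'long_ang': -0.0, 'zmax': np.float64(0.0454), 'n': 332, 'med': [0.5439, -0.037]}
pot2 {'c': (0.3932, -0.2863), 'L': 51, 'S': 51, 'long_ang': -65.1, 'zmax': np.float64(0.0453), 'n': 351, 'med': [0.3922, -0.2844]}
clamp {'c': (0.4161, -0.1725), 'L': 117, 'S': 28, 'long_ang': -17.3, 'zmax': np.float64(0.0589), 'n': 410, 'med': [0.4158, -0.172]}
loupe {'c': (0.4181, 0.0242), 'L': 31, 'S': 29, 'long_ang': -65.2, 'zmax': np.float64(0.0282), 'n': 107, 'med': [0.4178, 0.0235]}
brown {'c': (0.5661, 0.0523), 'L': 41, 'S': 39, 'long_ang': 68.3, 'zmax': np.float64(0.054), 'n': 243, 'med': [0.5641, 0.0506]}
tall {'c': (0.5167, -0.3907), 'L': 34, 'S': 33, 'long_ang': -6.5, 'zmax': np.float64(0.0676), 'n': 222, 'med': [0.5143, -0.3881]}
scale 1.9512195121951221
[ 0.46942822  0.02524695 -0.00342894] [ 0.32371337  0.02489543 -0.00050578]
```

View pics/crop1.png

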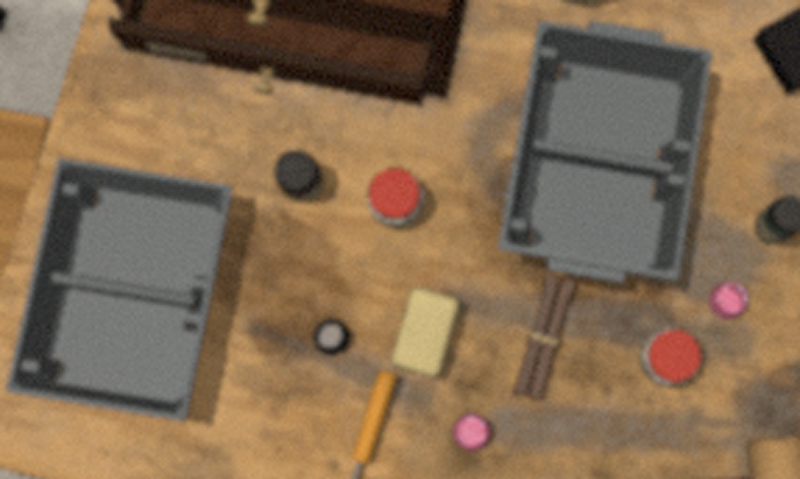

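The red-lidded pot at crop (396,196) is the leftmost of the two. In both trays the near-wall pillars are on the image right (-y), so both lengthwise x axes run at about -10.5°. I'll refine the poses and add a move calculator.

```bash
cat >> h.py <<'E'
from scipy.spatial.transform import Rotation as R
def go(x,y,z,yaw,s=None):
    """yaw: world direction (deg) of tool y. prints total dp (units) and tool rotvec z (units) for tool-down target"""
    s=s or r.read_state(); Q=R.from_quat(s["eef_rot"]); 
    Y=np.radians(yaw); ty=np.array([np.cos(Y),np.sin(Y),0]); tz=np.array([0,0,-1.]); T=R.from_matrix(np.stack([np.cross(ty,tz),ty,tz],1))
    d=Q.inv().apply(np.array([x,y,z])-s["ee_pos"]); rv=(Q.inv()*T).as_rotvec()
    print("at",s["ee_pos"].round(4),"yaw",round(np.degrees(np.arctan2(*Q.apply([0,1,0])[[1,0]])),1),"q7",round(s["joint_positions"][6],2),"t",round(s["time"],2),"| dp",(d/.15).round(3),"rot",(rv/2/np.pi).round(4),"deg",round(np.degrees(np.linalg.norm(rv)),1))
E
python3 - <<'E'
from h import *
for k in ["top","scene"]:
    c=dict(np.load(k+".npz")); w=cloud(c)
    B=dict(shallow=(.35,.10,.60,.33,.040),deep=(.44,-.34,.72,-.12,.058),block=(.36,-.12,.48,-.02,.026),pot=(.50,-.09,.60,0,.036),clamp=(.35,-.23,.475,-.13,.010),loupe=(.38,-.01,.45,.06,.015),hand=(.3,-.1,.42,.05,.008))
    f=w.reshape(-1,3)
    for n,(x0,y0,x1,y1,zl) in B.items():
        m=(f[:,0]>x0)&(f[:,0]<x1)&(f[:,1]>y0)&(f[:,1]<y1)&(f[:,2]>zl)&(f[:,2]<(.03 if n=="clamp" else .08)); b=f[m]
        (cx,cy),(p,q),t=cv2.minAreaRect((b[:,:2]*1000).astype(np.float32)); print(k,n,round(cx),round(cy),round(max(p,q)),round(min(p,q)),"ang",round(t if p>q else t+90,1),len(b))
    m=(f[:,0]>.5)&(f[:,0]<.9)&(f[:,1]<.1)&(f[:,2]>.2)&(f[:,2]<.26)&(f[:,1]>-.2); print("chest miny,minx",f[m].min(0))
go(.41,-.06,.15,75)
E
```

```text
top shallow 464 210 217 164 ang 169.7 874
top deep 580 -230 237 163 ang 169.0 972
top block 420 -63 75 46 ang 162.5 517
top pot 547 -36 47 45 ang 106.6 266
top clamp 415 -172 114 28 ang 162.7 393
top loupe 418 24 28 28 ang 2.9 67
top hand 368 -32 125 124 ang 99.2 629
chest miny,minx [ 0.63999005 -0.18785377  0.20003803]
scene shallow 466 210 217 165 ang 169.2 867
scene deep 583 -229 238 164 ang 169.0 1156
scene block 423 -62 76 46 ang 163.4 549
scene pot 549 -36 46 46 ang 96.0 227
scene clamp 417 -171 116 28 ang 162.3 616
scene loupe 421 24 30 27 ang 15.7 128
scene hand 368 -34 122 121 ang 99.0 980
chest miny,minx [ 0.64098234 -0.18314032  0.20005275]
at [0.2772 0.5598 0.2218] yaw 63.7 q7 -0.09 t 0.1 | dp [-2.627 -3.309  0.483] rot [-0.0002 -0.     -0.0315] deg 11.3
```

```bash
P="python3 -m pendant"
python3 -m pendant '[{"dp":[-0.22,-0.28,0],"rotation":[0,0,0],"jaw":1},{"dp":[-0.44,-0.56,0],"rotation":[0,0,0],"jaw":1},{"dp":[-0.66,-0.83,0],"rotation":[0,0,0],"jaw":1}]' 30
python3 -m pendant '[{"dp":[-0.22,-0.28,0],"rotation":[0,0,0],"jaw":1},{"dp":[-0.44,-0.56,0],"rotation":[0,0,0],"jaw":1},{"dp":[-0.66,-0.83,0],"rotation":[0,0,0],"jaw":1}]'
python3 -m pendant '[{"dp":[-0.22,-0.28,0],"rotation":[0,0,0],"jaw":1},{"dp":[-0.44,-0.56,0],"rotation":[0,0,0],"jaw":1},{"dp":[-0.66,-0.83,0],"rotation":[0,0,0],"jaw":1}]'
python3 -m pendant '[{"dp":[-0.3,-0.4,0],"rotation":[0,0,-0.013],"jaw":1},{"dp":[-0.66,-0.83,0.2],"rotation":[0,0,-0.026],"jaw":1},{"dp":[-0.66,-0.83,0.2],"rotation":[0,0,-0.026],"jaw":1},{"dp":[-0.66,-0.83,0.2],"rotation":[0,0,-0.026],"jaw":1}]'
python3 - <<'E'
from h import *
go(.4215,-.0625,.15,73)
c=camera("wrist"); np.savez("w1.npz",**c); cv2.imwrite("pics/w1.png",c["image"][:,:,::-1]); print(c["T"].round(3).tolist())
E
```

```text
time: 0.48
ee_pos: [0.311, 0.4027, 0.2222]
eef_rot: [0.228, 0.974, -0.0, -0.0]
ft_force: [0.3, 0.4, 0.2]
width: 0.0868
grip_force: 0.0
time: 0.85
ee_pos: [0.3443, 0.2472, 0.2224]
eef_rot: [0.228, 0.974, 0.0, -0.0]
ft_force: [1.7, -0.6, 0.8]
width: 0.087
grip_force: 0.0
time: 1.23
ee_pos: [0.3777, 0.0918, 0.2224]
eef_rot: [0.228, 0.974, 0.0, -0.0]
ft_force: [2.0, -0.6, 0.7]
width: 0.0869
grip_force: 0.0
time: 1.72
ee_pos: [0.4107, -0.0642, 0.1918]
eef_rot: [0.15, 0.989, -0.0, -0.001]
ft_force: [-0.3, 0.9, -0.3]
width: 0.0868
grip_force: 0.0
at [ 0.4107 -0.0642  0.1918] yaw 72.7 q7 1.22 t 1.73 | dp [-0.066  0.033  0.278] rot [-0.0001 -0.0002 -0.0007] deg 0.3
[[0.297, 0.92, 0.255, 0.342], [0.955, -0.286, -0.08, -0.042], [-0.001, 0.267, -0.964, 0.354], [0.0, 0.0, 0.0, 1.0]]
```

View pics/w1.png

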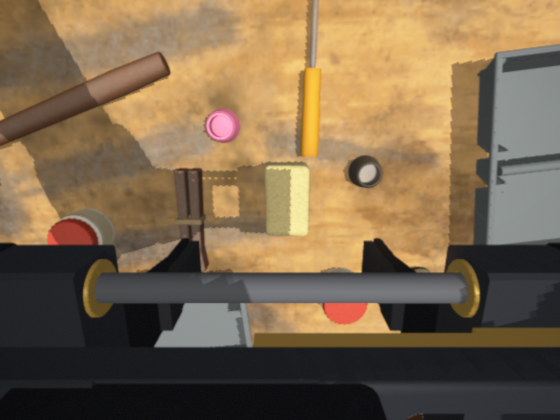

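The wrist view shows the block at (287,200), the clamp at (190,220), the black loupe at (365,172) and a pink look-alike at (222,125). I'll measure from this cloud.

```bash
cat >> h.py <<'E'
def obj(w,x0,y0,x1,y1,zl,zh):
    f=w.reshape(-1,3); m=(f[:,0]>x0)&(f[:,0]<x1)&(f[:,1]>y0)&(f[:,1]<y1)&(f[:,2]>zl)&(f[:,2]<zh); b=f[m]
    (cx,cy),(p,q),t=cv2.minAreaRect((b[:,:2]*1000).astype(np.float32)); print(round(cx,1),round(cy,1),"LS",round(max(p,q),1),round(min(p,q),1),"ang",round(t if p>q else t-90,1),"zmax",b[:,2].max().round(4),len(b))
E
python3 - <<'E'
from h import *
w=cloud(dict(np.load("w1.npz")))
obj(w,.36,-.12,.48,-.02,.026,.05);obj(w,.35,-.23,.475,-.13,.010,.03);obj(w,.38,-.01,.45,.06,.015,.04)
f=w.reshape(-1,3);m=(f[:,0]>.38)&(f[:,0]<.45)&(f[:,1]>-.01)&(f[:,1]<.05);print("table",np.nanmedian(f[m,2]))
E
```

```text
423.6 -61.8 LS 75.4 45.6 ang -16.7 zmax 0.0342 3089
417.6 -170.2 LS 113.7 28.1 ang -17.6 zmax 0.0236 1782
421.6 24.9 LS 29.5 29.2 ang -15.9 zmax 0.0271 444
table 0.2836146676152307
```

```bash
python3 -m pendant '[{"dp":[-0.074,0.038,0.3],"rotation":[0,0,-0.0014],"jaw":1},{"dp":[-0.074,0.038,0.6],"rotation":[0,0,-0.0014],"jaw":1},{"dp":[-0.074,0.038,0.85],"rotation":[0,0,-0.0014],"jaw":1},{"dp":[-0.074,0.038,0.95],"rotation":[0,0,-0.0014],"jaw":1}]'
python3 -m pendant '[{"dp":[0,0,0.15],"rotation":[0,0,0],"jaw":1},{"dp":[0,0,0.3],"rotation":[0,0,0],"jaw":1},{"dp":[0,0,0.3],"rotation":[0,0,0],"jaw":1},{"dp":[0,0,0.3],"rotation":[0,0,0],"jaw":0.4},{"dp":[0,0,0.3],"rotation":[0,0,0],"jaw":0.4},{"dp":[0,0,0.3],"rotation":[0,0,0],"jaw":0.4},{"dp":[0,0,0.3],"rotation":[0,0,0],"jaw":0.4}]' 30
python3 -c "
from h import *
go(.423,-.062,.12,73)"
```

```text
time: 2.28
ee_pos: [0.4224, -0.0585, 0.0485]
eef_rot: [0.142, 0.99, -0.0, -0.001]
ft_force: [0.4, 0.3, 0.0]
width: 0.0871
grip_force: 0.0
time: 3.15
ee_pos: [0.4237, -0.0596, 0.0053]
eef_rot: [0.143, 0.99, 0.0, 0.0]
ft_force: [0.1, -0.1, -0.4]
width: 0.0551
grip_force: 0.0
at [ 0.4237 -0.0596  0.0053] yaw 73.5 q7 1.47 t 3.15 | dp [-0.    -0.016 -0.765] rot [0.0001 0.0001 0.0015] deg 0.5
```

```bash
python3 -m pendant '[{"dp":[0,0,0],"rotation":[0,0,0],"jaw":0.3},{"dp":[0,0,0],"rotation":[0,0,0],"jaw":0.3},{"dp":[0,0,0],"rotation":[0,0,0],"jaw":0.3},{"dp":[0,0,-0.2],"rotation":[0,0,0],"jaw":0.3},{"dp":[0,0,-0.45],"rotation":[0,0,0],"jaw":0.3},{"dp":[0,0,-0.7],"rotation":[0,0,0],"jaw":0.3},{"dp":[0,0,-0.95],"rotation":[0,0,0],"jaw":0.3},{"dp":[0,0,-0.95],"rotation":[0,0,0],"jaw":0.3}]' 30
python3 - <<'E'
from h import *
c=camera("wrist"); w=cloud(c); z=r.read_state()["ee_pos"]
f=w.reshape(-1,3)
print(np.linalg.norm(0)); obj(w,.36,-.12,.48,-.01,.15,.185)
# bay centres of the trays
for n,(cx,cy,a) in dict(deep=(.583,-.229,-11),shallow=(.466,.21,-10.5)).items():
    a=np.radians(a)
    for s in(-49,49): print(n,s,cx+s*.001*np.cos(a),cy+s*.001*np.sin(a))
a=np.radians(-11); go(.583-.049*np.cos(a),-.229-.049*np.sin(a),.15,79)
E
```

```text
time: 4.15
ee_pos: [0.425, -0.0593, 0.1496]
eef_rot: [0.143, 0.99, 0.001, 0.002]
ft_force: [-0.0, -0.5, -1.7]
width: 0.046
grip_force: 30.0
0.0
421.7 -57.7 LS 69.1 68.3 ang 73.3 zmax 0.1849 12102
deep -49 0.5349002680110644 -0.21965035922654932
deep 49 0.6310997319889355 -0.2383496407734507
shallow -49 0.4178205095293662 0.21892954074911522
shallow 49 0.5141794904706338 0.20107045925088476
at [ 0.424  -0.0593  0.148 ] yaw 73.5 q7 1.27 t 4.2 | dp [-1.012 -0.815 -0.013] rot [ 0.0003  0.0002 -0.0152] deg 5.5
```

```bash
python3 -m pendant '[{"dp":[-0.25,-0.2,0],"rotation":[0,0,-0.0152],"jaw":0.3},{"dp":[-0.5,-0.4,0],"rotation":[0,0,-0.0152],"jaw":0.3},{"dp":[-0.75,-0.6,0],"rotation":[0,0,-0.0152],"jaw":0.3},{"dp":[-1,-0.81,0],"rotation":[0,0,-0.0152],"jaw":0.3},{"dp":[-1,-0.81,0],"rotation":[0,0,-0.0152],"jaw":0.3},{"dp":[-1,-0.81,0],"rotation":[0,0,-0.0152],"jaw":0.3}]'
python3 - <<'E'
from h import *
a=np.radians(-11); go(.583-.049*np.cos(a),-.229-.049*np.sin(a),.008,79)
c=camera("wrist"); np.savez("w2.npz",**c); cv2.imwrite("pics/w2.png",c["image"][:,:,::-1])
E
```

```text
time: 4.95
ee_pos: [0.5319, -0.2184, 0.1459]
eef_rot: [0.096, 0.995, -0.0, -0.001]
ft_force: [0.1, 0.5, -0.7]
width: 0.0459
grip_force: 30.0
at [ 0.5319 -0.2184  0.1459] yaw 79.0 q7 1.92 t 4.95 | dp [-0.024 -0.004  0.919] rot [-0.     -0.0004 -0.0001] deg 0.2
```

View pics/w2.png

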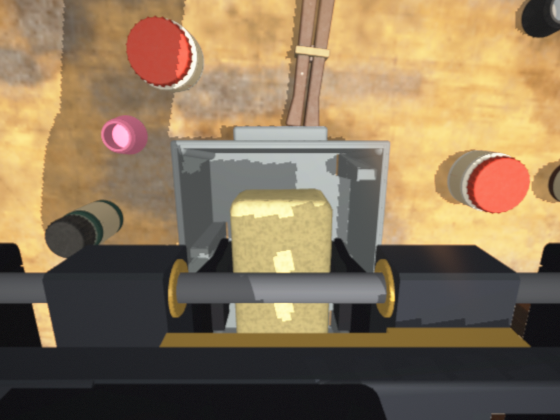

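The block hangs centred over the near bay: the bay is at cols 180–385 and the block at 232–332. Quick check of the rim position from the wrist depth before lowering.

Run:
```python
from h import *
w=cloud(dict(np.load("w2.npz"))); f=w.reshape(-1,3)
a=np.radians(-11); d=(f[:,:2]-[.583,-.229]); lx=d[:,0]*np.cos(a)+d[:,1]*np.sin(a); ly=-d[:,0]*np.sin(a)+d[:,1]*np.cos(a)
m=(f[:,2]>.06)&(f[:,2]<.068)&(lx<-.03)&(lx>-.13)&(abs(ly)<.09)
e=m&(abs(ly)>.05)&(lx<-.08); print("end rim min lx (expect -.106)",np.percentile(lx[e],[1,5,50]),"sides",ly[m].min(),ly[m].max())
e=(f[:,2]>.10)&(f[:,2]<.165)&(lx<-.06)&(abs(ly)<.022); print("block end lx (expect -.087)",np.percentile(lx[e],[1,5]), np.percentile(f[e,2],50))
```

```text
end rim min lx (expect -.106) [-0.10753664 -0.10740131 -0.10249427] sides -0.08112479127906552 0.08188080811820043
block end lx (expect -.087) [-0.0895763 -0.0894354] 0.15519322032439725
```

```bash
python3 -m pendant '[{"dp":[-0.018,-0.004,0.25],"rotation":[0,0,0],"jaw":0.3},{"dp":[-0.018,-0.004,0.5],"rotation":[0,0,0],"jaw":0.3},{"dp":[-0.018,-0.004,0.7],"rotation":[0,0,0],"jaw":0.3},{"dp":[-0.018,-0.004,0.85],"rotation":[0,0,0],"jaw":0.3},{"dp":[-0.018,-0.004,0.91],"rotation":[0,0,0],"jaw":0.3},{"dp":[-0.018,-0.004,0.91],"rotation":[0,0,0],"jaw":0.3},{"dp":[-0.018,-0.004,0.91],"rotation":[0,0,0],"jaw":0.3}]'
```

```text
time: 5.88
ee_pos: [0.5361, -0.2198, 0.0121]
eef_rot: [0.096, 0.995, 0.0, 0.001]
ft_force: [0.2, -0.3, -0.6]
width: 0.0457
grip_force: 30.0
```

```bash
python3 -m pendant '[{"dp":[0,0,0.02],"rotation":[0,0,0],"jaw":0.3},{"dp":[0,0,0.02],"rotation":[0,0,0],"jaw":0.3},{"dp":[0,0,0.02],"rotation":[0,0,0],"jaw":0.8},{"dp":[0,0,0.02],"rotation":[0,0,0],"jaw":0.8},{"dp":[0,0,0.02],"rotation":[0,0,0],"jaw":0.8},{"dp":[0,0,0.02],"rotation":[0,0,0],"jaw":0.8}]'
python3 -m pendant '[{"dp":[0,0,-0.2],"rotation":[0,0,0],"jaw":0.8},{"dp":[0,0,-0.45],"rotation":[0,0,0],"jaw":0.8},{"dp":[0,0,-0.7],"rotation":[0,0,0],"jaw":1},{"dp":[0,0,-0.95],"rotation":[0,0,0],"jaw":1},{"dp":[0,0,-0.95],"rotation":[0,0,0],"jaw":1}]'
python3 - <<'E'
from h import *
go(.549,-.036,.15,79)
c=camera("wrist"); w=cloud(c); obj(w,.47,-.27,.60,-.17,.03,.045)
E
```

```text
time: 6.62
ee_pos: [0.5354, -0.2199, 0.008]
eef_rot: [0.096, 0.995, 0.0, -0.0]
ft_force: [-0.3, 0.2, 0.0]
width: 0.0687
grip_force: 0.0
time: 7.25
ee_pos: [0.5368, -0.2206, 0.1533]
eef_rot: [0.096, 0.995, -0.0, 0.002]
ft_force: [-0.1, 0.0, 0.5]
width: 0.0852
grip_force: 0.0
at [ 0.5368 -0.2206  0.1533] yaw 79.0 q7 1.92 t 7.25 | dp [0.156 1.223 0.021] rot [ 0.0001  0.0008 -0.    ] deg 0.3
536.6 -220.0 LS 124.5 99.8 ang 0.1 zmax 0.0448 5599
```

```bash
python3 -m pendant '[{"dp":[0.1,0.25,0],"rotation":[0,0,0],"jaw":1},{"dp":[0.15,0.6,0],"rotation":[0,0,0],"jaw":1},{"dp":[0.156,0.9,0],"rotation":[0,0,0],"jaw":1}]'
python3 -m pendant '[{"dp":[0,0.3,0],"rotation":[0,0,-0.03],"jaw":1},{"dp":[0,0.323,0],"rotation":[0,0,-0.03],"jaw":1},{"dp":[0,0.323,0],"rotation":[0,0,-0.03],"jaw":1},{"dp":[0,0.323,0],"rotation":[0,0,-0.03],"jaw":1}]'
python3 - <<'E'
from h import *
c=camera("wrist"); np.savez("w3.npz",**c);w=cloud(c); cv2.imwrite("pics/w3.png",c["image"][:,:,::-1])
obj(w,.50,-.09,.60,.0,.037,.05)
go(.549,-.036,.006,90)
E
```

```text
time: 7.68
ee_pos: [0.5373, -0.0808, 0.1493]
eef_rot: [0.096, 0.995, 0.0, -0.001]
ft_force: [0.6, 0.1, 0.1]
width: 0.087
grip_force: 0.0
time: 8.18
ee_pos: [0.547, -0.0369, 0.1502]
eef_rot: [0.003, 1.0, -0.0, -0.0]
ft_force: [0.0, -0.6, 0.1]
width: 0.087
grip_force: 0.0
550.4 -35.3 LS 47.8 47.7 ang -53.8 zmax 0.0437 2282
at [ 0.5471 -0.0368  0.1503] yaw 89.6 q7 1.72 t 8.22 | dp [-0.013  0.006  0.962] rot [-0.0001 -0.0001 -0.001 ] deg 0.4
```

View pics/w3.png

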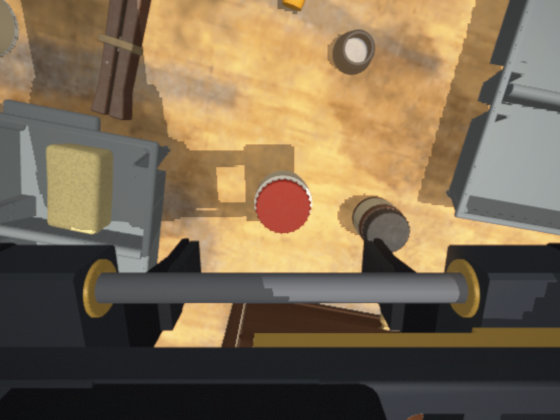

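The block lies flat in the near bay. The pot is at (283,206) and the brown pot is clear of the right finger. Descend and grip.

```bash
python3 -m pendant '[{"dp":[-0.02,0.008,0.3],"rotation":[0,0,0],"jaw":1},{"dp":[-0.02,0.008,0.6],"rotation":[0,0,0],"jaw":1},{"dp":[-0.02,0.008,0.85],"rotation":[0,0,0],"jaw":1},{"dp":[-0.02,0.008,0.96],"rotation":[0,0,0],"jaw":1},{"dp":[-0.02,0.008,0.96],"rotation":[0,0,0],"jaw":1},{"dp":[-0.02,0.008,0.96],"rotation":[0,0,0],"jaw":0.4},{"dp":[-0.02,0.008,0.96],"rotation":[0,0,0],"jaw":0.4},{"dp":[-0.02,0.008,0.96],"rotation":[0,0,0],"jaw":0.4}]' 25
python3 -m pendant '[{"dp":[0,0,0],"rotation":[0,0,0],"jaw":0.4},{"dp":[0,0,0],"rotation":[0,0,0],"jaw":0.4},{"dp":[0,0,0],"rotation":[0,0,0],"jaw":0.4},{"dp":[0,0,-0.2],"rotation":[0,0,0],"jaw":0.4},{"dp":[0,0,-0.45],"rotation":[0,0,0],"jaw":0.4},{"dp":[0,0,-0.7],"rotation":[0,0,0],"jaw":0.4},{"dp":[0,0,-0.97],"rotation":[0,0,0],"jaw":0.4},{"dp":[0,0,-0.97],"rotation":[0,0,0],"jaw":0.4}]'
python3 - <<'E'
from h import *
a=np.radians(-11); go(.582+.050*np.cos(a),-.229+.050*np.sin(a),.009,79)
E
```

```text
time: 9.22
ee_pos: [0.551, -0.0339, 0.0073]
eef_rot: [0.002, 1.0, 0.0, 0.001]
ft_force: [-0.3, 0.0, 0.3]
width: 0.0646
grip_force: 0.0
time: 10.22
ee_pos: [0.5521, -0.0341, 0.1546]
eef_rot: [0.002, 1.0, 0.001, 0.002]
ft_force: [0.5, -0.8, -2.0]
width: 0.0502
grip_force: 24.9
at [ 0.5521 -0.0341  0.1546] yaw 89.8 q7 1.72 t 10.22 | dp [-0.527 -1.362  0.971] rot [0.0003 0.0007 0.03  ] deg 10.8
```

```bash
python3 -m pendant '[{"dp":[0,-0.25,0],"rotation":[0,0,0.015],"jaw":0.4},{"dp":[0,-0.55,0],"rotation":[0,0,0.03],"jaw":0.4},{"dp":[0,-0.8,0],"rotation":[0,0,0.03],"jaw":0.4},{"dp":[-0.1,-1,0],"rotation":[0,0,0.03],"jaw":0.4},{"dp":[-0.3,-1,0],"rotation":[0,0,0.03],"jaw":0.4},{"dp":[-0.527,-1,0],"rotation":[0,0,0.03],"jaw":0.4},{"dp":[-0.527,-1,0],"rotation":[0,0,0.03],"jaw":0.4}]'
python3 - <<'E'
from h import *
a=np.radians(-11); go(.582+.050*np.cos(a),-.229+.050*np.sin(a),.009,79)
E
```

```text
time: 11.1
ee_pos: [0.6299, -0.1835, 0.1495]
eef_rot: [0.095, 0.995, -0.0, -0.001]
ft_force: [-0.1, 0.5, -2.1]
width: 0.0502
grip_force: 24.9
at [ 0.6299 -0.1835  0.1495] yaw 79.1 q7 1.87 t 11.1 | dp [-0.079 -0.358  0.937] rot [-0.0001 -0.0004  0.0002] deg 0.2
```

```bash
python3 -m pendant '[{"dp":[-0.04,-0.2,0],"rotation":[0,0,0],"jaw":0.4},{"dp":[-0.079,-0.358,0],"rotation":[0,0,0],"jaw":0.4},{"dp":[-0.079,-0.358,0.25],"rotation":[0,0,0],"jaw":0.4},{"dp":[-0.079,-0.358,0.5],"rotation":[0,0,0],"jaw":0.4},{"dp":[-0.079,-0.358,0.7],"rotation":[0,0,0],"jaw":0.4},{"dp":[-0.079,-0.358,0.85],"rotation":[0,0,0],"jaw":0.4},{"dp":[-0.079,-0.358,0.92],"rotation":[0,0,0],"jaw":0.4},{"dp":[-0.079,-0.358,0.92],"rotation":[0,0,0],"jaw":0.4}]'
```

```text
time: 12.1
ee_pos: [0.6301, -0.2394, 0.0138]
eef_rot: [0.096, 0.995, -0.0, -0.0]
ft_force: [0.4, -0.8, -1.2]
width: 0.0499
grip_force: 24.9
```

```bash
python3 -m pendant '[{"dp":[0,0,0.022],"rotation":[0,0,0],"jaw":0.4},{"dp":[0,0,0.022],"rotation":[0,0,0],"jaw":0.4},{"dp":[0,0,0.022],"rotation":[0,0,0],"jaw":0.8},{"dp":[0,0,0.022],"rotation":[0,0,0],"jaw":0.8},{"dp":[0,0,0.022],"rotation":[0,0,0],"jaw":0.8},{"dp":[0,0,0.022],"rotation":[0,0,0],"jaw":0.8}]'
python3 -m pendant '[{"dp":[0,0,-0.2],"rotation":[0,0,0],"jaw":0.8},{"dp":[0,0,-0.45],"rotation":[0,0,0],"jaw":0.8},{"dp":[0,0,-0.7],"rotation":[0,0,0],"jaw":0.8},{"dp":[0,0,-0.95],"rotation":[0,0,0],"jaw":0.8},{"dp":[0,0,-0.95],"rotation":[0,0,0],"jaw":0.8}]'
python3 - <<'E'
from h import *
c=camera("wrist"); w=cloud(c); obj(w,.57,-.30,.69,-.18,.042,.05)
go(.417,-.171,.15,72.4)
E
```

```text
time: 12.85
ee_pos: [0.6304, -0.2394, 0.0108]
eef_rot: [0.096, 0.995, 0.0, 0.0]
ft_force: [0.2, -0.2, -0.5]
width: 0.069
grip_force: 0.0
time: 13.48
ee_pos: [0.6317, -0.2403, 0.1566]
eef_rot: [0.096, 0.995, -0.0, 0.003]
ft_force: [0.4, 0.2, -0.6]
width: 0.0697
grip_force: 0.0
638.0 -242.0 LS 134.9 91.9 ang 78.5 zmax 0.05 2861
at [ 0.6309 -0.2397  0.1544] yaw 79.0 q7 1.96 t 13.53 | dp [1.487 0.177 0.026] rot [0.     0.0004 0.0183] deg 6.6
```

```bash
python3 -m pendant '[{"dp":[0.3,0.04,0],"rotation":[0,0,0],"jaw":0.65},{"dp":[0.65,0.09,0],"rotation":[0,0,0],"jaw":0.65},{"dp":[1,0.12,0],"rotation":[0,0,0],"jaw":0.65}]'
python3 -m pendant '[{"dp":[0.3,0.04,0.1],"rotation":[0,0,0.0183],"jaw":0.65},{"dp":[0.487,0.06,0.2],"rotation":[0,0,0.0183],"jaw":0.65},{"dp":[0.487,0.06,0.2],"rotation":[0,0,0.0183],"jaw":0.65},{"dp":[0.487,0.06,0.2],"rotation":[0,0,0.0183],"jaw":0.65}]'
python3 - <<'E'
from h import *
c=camera("wrist"); np.savez("w4.npz",**c);w=cloud(c); cv2.imwrite("pics/w4.png",c["image"][:,:,::-1])
obj(w,.35,-.23,.475,-.13,.010,.03)
go(.417,-.171,.002,72.4)
E
```

```text
time: 13.9
ee_pos: [0.4846, -0.1921, 0.1517]
eef_rot: [0.095, 0.995, -0.0, -0.001]
ft_force: [-0.1, 0.3, 2.1]
width: 0.0575
grip_force: 0.0
time: 14.4
ee_pos: [0.4172, -0.1702, 0.1233]
eef_rot: [0.153, 0.988, 0.0, 0.0]
ft_force: [-0.1, -0.3, 0.8]
width: 0.0568
grip_force: 0.0
417.8 -170.4 LS 113.9 27.9 ang -17.9 zmax 0.0236 3419
at [ 0.4174 -0.1705  0.1235] yaw 72.4 q7 1.57 t 14.45 | dp [ 0.002 -0.003  0.81 ] rot [-0.0001  0.0001  0.0001] deg 0.1
```

View pics/w4.png

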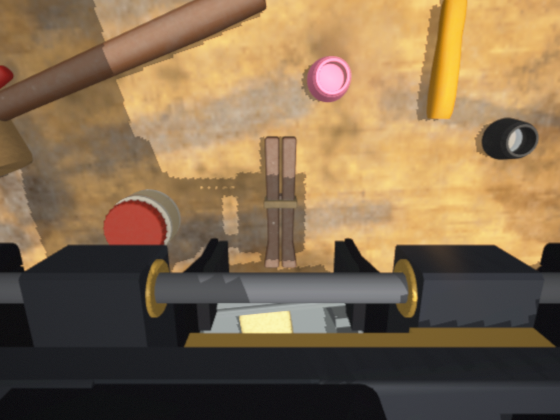

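The clamp is centred under the gripper at (280,203) and its far end is just short of the deep tray's lug. Grip it, draw back, lift.

```bash
python3 -m pendant '[{"dp":[0.002,0,0.3],"rotation":[0,0,0],"jaw":0.65},{"dp":[0.002,0,0.55],"rotation":[0,0,0],"jaw":0.65},{"dp":[0.002,0,0.75],"rotation":[0,0,0],"jaw":0.65},{"dp":[0.002,0,0.81],"rotation":[0,0,0],"jaw":0.65},{"dp":[0.002,0,0.81],"rotation":[0,0,0],"jaw":0.65},{"dp":[0.002,0,0.81],"rotation":[0,0,0],"jaw":0.65},{"dp":[0.002,0,0.81],"rotation":[0,0,0],"jaw":0.2},{"dp":[0.002,0,0.81],"rotation":[0,0,0],"jaw":0.2}]' 25
python3 -m pendant '[{"dp":[0,0,0],"rotation":[0,0,0],"jaw":0.2},{"dp":[0,0,0],"rotation":[0,0,0],"jaw":0.2},{"dp":[0,0,0],"rotation":[0,0,0],"jaw":0.2},{"dp":[0,0,-0.03],"rotation":[0,0,0],"jaw":0.2},{"dp":[0.15,0,-0.04],"rotation":[0,0,0],"jaw":0.2},{"dp":[0.25,0,-0.3],"rotation":[0,0,0],"jaw":0.2},{"dp":[0.25,0,-0.6],"rotation":[0,0,0],"jaw":0.2},{"dp":[0.25,0,-0.9],"rotation":[0,0,0],"jaw":0.2}]'
python3 - <<'E'
from h import *
go(.4129,.2198,.14,-10.5)
E
```

```text
time: 15.45
ee_pos: [0.4167, -0.1701, 0.0021]
eef_rot: [0.153, 0.988, 0.0, 0.0]
ft_force: [0.2, 0.2, 0.1]
width: 0.0439
grip_force: 0.0
time: 16.45
ee_pos: [0.3801, -0.1589, 0.138]
eef_rot: [0.153, 0.988, 0.0, 0.0]
ft_force: [1.5, 1.4, -0.6]
width: 0.027
grip_force: 25.0
at [ 0.3801 -0.1589  0.138 ] yaw 72.4 q7 1.38 t 16.45 | dp [ 0.556  2.473 -0.012] rot [ 1.000e-04 -1.000e-04  2.302e-01] deg 82.9
```

```bash
python3 -m pendant '[{"dp":[0,0.28,0],"rotation":[0,0,0],"jaw":0.2},{"dp":[0,0.56,0],"rotation":[0,0,0],"jaw":0.2},{"dp":[0,0.84,0],"rotation":[0,0,0],"jaw":0.2}]'
python3 -m pendant '[{"dp":[0.09,0.28,0],"rotation":[0,0,0.03],"jaw":0.2},{"dp":[0.18,0.56,0],"rotation":[0,0,0.058],"jaw":0.2},{"dp":[0.27,0.82,0],"rotation":[0,0,0.087],"jaw":0.2},{"dp":[0.37,1,0],"rotation":[0,0,0.115],"jaw":0.2},{"dp":[0.37,1,0],"rotation":[0,0,0.143],"jaw":0.2},{"dp":[0.37,1,0],"rotation":[0,0,0.172],"jaw":0.2},{"dp":[0.37,1,0],"rotation":[0,0,0.2],"jaw":0.2},{"dp":[0.37,1,0],"rotation":[0,0,0.23],"jaw":0.2}]'
python3 - <<'E'
from h import *
go(.4129,.2198,.14,-10.5)
E
```

```text
time: 16.82
ee_pos: [0.4189, -0.0376, 0.137]
eef_rot: [0.153, 0.988, 0.001, 0.0]
ft_force: [-0.1, -0.0, -0.5]
width: 0.0273
grip_force: 25.0
time: 17.82
ee_pos: [0.411, 0.1207, 0.1368]
eef_rot: [0.77, 0.638, -0.0, 0.0]
ft_force: [-0.4, -0.8, -0.7]
width: 0.0272
grip_force: 25.0
at [0.411  0.1207 0.1368] yaw -10.7 q7 -0.61 t 17.82 | dp [ 0.651 -0.11  -0.021] rot [ 0.      0.     -0.0006] deg 0.2
```

```bash
python3 -m pendant '[{"dp":[0.22,-0.03,0],"rotation":[0,0,0],"jaw":0.2},{"dp":[0.44,-0.07,0],"rotation":[0,0,0],"jaw":0.2},{"dp":[0.65,-0.11,0],"rotation":[0,0,0],"jaw":0.2},{"dp":[0.65,-0.11,0],"rotation":[0,0,0],"jaw":0.2},{"dp":[0.65,-0.11,0],"rotation":[0,0,0],"jaw":0.2}]'
python3 - <<'E'
from h import *
c=camera("top"); w=cloud(c)
c=camera("wrist"); np.savez("w5.npz",**c);w=cloud(c); cv2.imwrite("pics/w5.png",c["image"][:,:,::-1])
f=w.reshape(-1,3);a=np.radians(-10.5); d=(f[:,:2]-[.466,.21]); lx=d[:,0]*np.cos(a)+d[:,1]*np.sin(a); ly=-d[:,0]*np.sin(a)+d[:,1]*np.cos(a)
m=(f[:,2]>.042)&(f[:,2]<.052)&(abs(lx)<.125)&(abs(ly)<.09)
print("rim lx",lx[m].min(),lx[m].max(),"ly",ly[m].min(),ly[m].max())
m=(f[:,2]>.10)&(f[:,2]<.17)&(abs(ly)<.09)&(ly>.03)&(abs(lx+.054)<.03);
print("clamp",np.percentile(lx[m],[1,99]),np.percentile(ly[m],[99]),np.percentile(f[m,2],[5,50,95]))
go(.4129,.2198,.007,-10.5)
E
```

```text
time: 18.45
ee_pos: [0.4124, 0.219, 0.1367]
eef_rot: [0.768, 0.64, -0.0, 0.0]
ft_force: [-0.0, -1.1, -1.2]
width: 0.0273
grip_force: 25.0
rim lx -0.10794868745300149 0.10920073656356002 ly -0.05036284646910087 0.08307593770675424
clamp [-0.06599599 -0.04124379] [0.05603276] [0.14717308 0.15212438 0.15323828]
at [0.4125 0.2188 0.1368] yaw -10.4 q7 -0.75 t 18.55 | dp [0.007 0.002 0.865] rot [-0.      0.      0.0002] deg 0.1
```

View pics/w5.png

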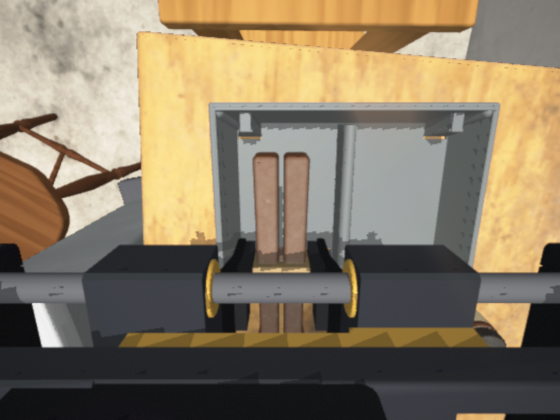

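The clamp is aligned with the tray's y and sits over the left (near) bay, clear of the pillars. Lower it.

```bash
python3 -m pendant '[{"dp":[0.007,0.005,0.25],"rotation":[0,0,0],"jaw":0.2},{"dp":[0.007,0.005,0.5],"rotation":[0,0,0],"jaw":0.2},{"dp":[0.007,0.005,0.7],"rotation":[0,0,0],"jaw":0.2},{"dp":[0.007,0.005,0.82],"rotation":[0,0,0],"jaw":0.2},{"dp":[0.007,0.005,0.873],"rotation":[0,0,0],"jaw":0.2},{"dp":[0.007,0.005,0.873],"rotation":[0,0,0],"jaw":0.2},{"dp":[0.007,0.005,0.873],"rotation":[0,0,0],"jaw":0.2},{"dp":[0.007,0.005,0.873],"rotation":[0,0,0],"jaw":0.2}]'
```

```text
time: 19.55
ee_pos: [0.4136, 0.221, 0.0063]
eef_rot: [0.768, 0.64, 0.001, -0.0]
ft_force: [-0.1, 0.5, -1.5]
width: 0.0272
grip_force: 25.0
```

```bash
python3 -m pendant '[{"dp":[0,0,0.008],"rotation":[0,0,0],"jaw":0.2},{"dp":[0,0,0.008],"rotation":[0,0,0],"jaw":0.42},{"dp":[0,0,0.008],"rotation":[0,0,0],"jaw":0.42},{"dp":[0,0,-0.1],"rotation":[0,0,0],"jaw":0.42},{"dp":[0,0,-0.35],"rotation":[0,0,0],"jaw":0.42},{"dp":[0,0,-0.6],"rotation":[0,0,0],"jaw":0.42},{"dp":[0,0,-0.85],"rotation":[0,0,0],"jaw":0.42}]'
python3 - <<'E'
from h import *
go(.421,.0245,.14,79.5)
c=camera("wrist"); w=cloud(c); f=w.reshape(-1,3);a=np.radians(-10.5); d=(f[:,:2]-[.466,.21]); lx=d[:,0]*np.cos(a)+d[:,1]*np.sin(a); ly=-d[:,0]*np.sin(a)+d[:,1]*np.cos(a)
m=(f[:,2]>.012)&(f[:,2]<.035)&(lx<-.03)&(lx>-.08)&(ly>-.01)&(ly<.06)
print("clamp lx",np.percentile(lx[m],[2,98]),"ly max",np.percentile(ly[m],98),"z",np.percentile(f[m,2],[5,50,95]))
E
```

```text
time: 20.42
ee_pos: [0.4134, 0.2206, 0.1357]
eef_rot: [0.768, 0.64, 0.001, 0.0]
ft_force: [1.1, -0.1, -0.2]
width: 0.0367
grip_force: 0.0
at [0.4134 0.2206 0.1357] yaw -10.4 q7 -0.74 t 20.43 | dp [-1.277  0.285 -0.03 ] rot [ 2.000e-04 -0.000e+00 -2.496e-01] deg 89.9
clamp lx [-0.0658459  -0.04105906] ly max 0.0579264594833843 z [0.01897703 0.0207186  0.02471246]
```

Clamp is flat in the near bay. Now the black loupe (wrist crop earlier confirmed it black, the others pink).

```bash
python3 -m pendant '[{"dp":[-0.25,0.06,0],"rotation":[0,0,-0.029],"jaw":0.65},{"dp":[-0.5,0.12,0],"rotation":[0,0,-0.058],"jaw":0.65},{"dp":[-0.8,0.18,0],"rotation":[0,0,-0.087],"jaw":0.65},{"dp":[-1,0.28,0],"rotation":[0,0,-0.116],"jaw":0.65},{"dp":[-1,0.285,0],"rotation":[0,0,-0.145],"jaw":0.65},{"dp":[-1,0.285,0],"rotation":[0,0,-0.174],"jaw":0.65},{"dp":[-1,0.285,0],"rotation":[0,0,-0.203],"jaw":0.65},{"dp":[-1,0.285,0],"rotation":[0,0,-0.25],"jaw":0.65}]'
python3 -m pendant '[{"dp":[0,-0.277,0.1],"rotation":[0,0,-0.018],"jaw":0.65},{"dp":[0,-0.277,0.1],"rotation":[0,0,-0.018],"jaw":0.65},{"dp":[0,-0.277,0.1],"rotation":[0,0,-0.018],"jaw":0.65}]'
python3 - <<'E'
from h import *
c=camera("wrist"); np.savez("w6.npz",**c);w=cloud(c)
obj(w,.38,-.02,.46,.07,.012,.04);obj(w,.38,-.02,.46,.07,.004,.04)
go(.421,.0245,.003,79.5)
E
```

```text
time: 21.48
ee_pos: [0.4285, 0.0654, 0.134]
eef_rot: [0.141, 0.99, 0.0, 0.0]
ft_force: [-1.1, 0.1, 0.3]
width: 0.0566
grip_force: 0.0
time: 21.85
ee_pos: [0.4169, 0.026, 0.1189]
eef_rot: [0.088, 0.996, 0.001, 0.0]
ft_force: [-0.4, 0.1, 0.0]
width: 0.0563
grip_force: 0.0
404.0 11.6 LS 75.8 30.3 ang 39.5 zmax 0.0272 790
403.5 12.1 LS 75.9 31.9 ang 39.8 zmax 0.0272 1345
at [0.417  0.0263 0.119 ] yaw 79.9 q7 1.18 t 21.9 | dp [-0.027 -0.008  0.773] rot [0.0001 0.0001 0.0012] deg 0.4
```

```bash
python3 - <<'E'
from h import *
w=cloud(dict(np.load("w6.npz"))); obj(w,.39,.0,.455,.055,.012,.04); obj(w,.39,.0,.455,.055,.005,.04)
E
python3 -m pendant '[{"dp":[-0.029,-0.008,0.25],"rotation":[0,0,0],"jaw":0.65},{"dp":[-0.029,-0.008,0.5],"rotation":[0,0,0],"jaw":0.65},{"dp":[-0.029,-0.008,0.7],"rotation":[0,0,0],"jaw":0.65},{"dp":[-0.029,-0.008,0.778],"rotation":[0,0,0],"jaw":0.65},{"dp":[-0.029,-0.008,0.778],"rotation":[0,0,0],"jaw":0.65},{"dp":[-0.029,-0.008,0.778],"rotation":[0,0,0],"jaw":0.65}]' 20
```

```text
421.4 26.2 LS 30.6 29.9 ang -69.2 zmax 0.0272 731
420.6 26.3 LS 31.7 31.4 ang 34.6 zmax 0.0272 1252
time: 22.65
ee_pos: [0.4214, 0.0243, 0.0023]
eef_rot: [0.087, 0.996, 0.0, 0.0]
ft_force: [-0.9, 0.5, 0.1]
width: 0.0563
grip_force: 0.0
```

```bash
python3 -m pendant '[{"dp":[0,0,0],"rotation":[0,0,0],"jaw":0.2},{"dp":[0,0,0],"rotation":[0,0,0],"jaw":0.2},{"dp":[0,0,0],"rotation":[0,0,0],"jaw":0.2},{"dp":[0,0,0],"rotation":[0,0,0],"jaw":0.2},{"dp":[0,0,0],"rotation":[0,0,0],"jaw":0.2},{"dp":[0,0,-0.2],"rotation":[0,0,0],"jaw":0.2},{"dp":[0,0,-0.5],"rotation":[0,0,0],"jaw":0.2},{"dp":[0,0,-0.85],"rotation":[0,0,0],"jaw":0.2}]'
python3 - <<'E'
from h import *
a=np.radians(-10.5); go(.466+.056*np.cos(a),.21+.056*np.sin(a),.14,79.5)
E
```

```text
time: 23.65
ee_pos: [0.4199, 0.0233, 0.1299]
eef_rot: [0.088, 0.996, -0.001, -0.001]
ft_force: [2.0, 1.3, -0.7]
width: 0.0328
grip_force: 20.0
at [0.4199 0.0233 0.1299] yaw 79.9 q7 1.17 t 23.65 | dp [-0.458  1.276 -0.069] rot [-0.0002 -0.0002  0.0012] deg 0.5
```

```bash
python3 -m pendant '[{"dp":[0,0.3,0],"rotation":[0,0,0],"jaw":0.2},{"dp":[-0.1,0.6,0],"rotation":[0,0,0],"jaw":0.2},{"dp":[-0.3,0.9,0],"rotation":[0,0,0],"jaw":0.2}]'
python3 -m pendant '[{"dp":[-0.1,0.25,0],"rotation":[0,0,0],"jaw":0.2},{"dp":[-0.158,0.376,0],"rotation":[0,0,0],"jaw":0.2},{"dp":[-0.158,0.376,0],"rotation":[0,0,0],"jaw":0.2},{"dp":[-0.158,0.376,0],"rotation":[0,0,0],"jaw":0.2}]'
python3 - <<'E'
from h import *
a=np.radians(-10.5); go(.466+.056*np.cos(a),.21+.056*np.sin(a),.006,79.5)
E
```

```text
time: 24.02
ee_pos: [0.4887, 0.1507, 0.1293]
eef_rot: [0.087, 0.996, 0.001, -0.0]
ft_force: [0.9, -1.7, 0.4]
width: 0.0323
grip_force: 20.0
time: 24.52
ee_pos: [0.5212, 0.199, 0.1289]
eef_rot: [0.088, 0.996, -0.0, -0.0]
ft_force: [0.5, -0.4, -0.6]
width: 0.0329
grip_force: 20.0
at [0.5212 0.199  0.1289] yaw 79.9 q7 1.11 t 24.52 | dp [0.002 0.005 0.819] rot [-0.0001 -0.0001  0.0011] deg 0.4
```

```bash
python3 -m pendant '[{"dp":[0,0.005,0.25],"rotation":[0,0,0],"jaw":0.2},{"dp":[0,0.005,0.5],"rotation":[0,0,0],"jaw":0.2},{"dp":[0,0.005,0.68],"rotation":[0,0,0],"jaw":0.2},{"dp":[0,0.005,0.78],"rotation":[0,0,0],"jaw":0.2},{"dp":[0,0.005,0.822],"rotation":[0,0,0],"jaw":0.2},{"dp":[0,0.005,0.822],"rotation":[0,0,0],"jaw":0.2},{"dp":[0,0.005,0.822],"rotation":[0,0,0],"jaw":0.2},{"dp":[0,0.005,0.822],"rotation":[0,0,0],"jaw":0.2}]'
python3 -m pendant '[{"dp":[0,0,0],"rotation":[0,0,0],"jaw":0.6},{"dp":[0,0,0],"rotation":[0,0,0],"jaw":0.6},{"dp":[0,0,0],"rotation":[0,0,0],"jaw":0.6},{"dp":[0,0,0],"rotation":[0,0,0],"jaw":0.6},{"dp":[0,0,-0.2],"rotation":[0,0,0],"jaw":0.6},{"dp":[0,0,-0.5],"rotation":[0,0,0],"jaw":0.6},{"dp":[0,0,-0.95],"rotation":[0,0,0],"jaw":0.6},{"dp":[0,0,-0.95],"rotation":[0,0,0],"jaw":0.6}]'
python3 - <<'E'
from h import *
go(.466,.210,.15,-10.5); print(r.read_state()["joint_positions"].round(2))
c=camera("top"); np.savez("top2.npz",**c); w=cloud(c); obj(w,.35,.10,.60,.33,.043,.06); obj(w,.44,-.34,.72,-.12,.058,.075)
crop(c,140,150,540,400,"crop2")
E
```

```text
time: 25.52
ee_pos: [0.5222, 0.2013, 0.0065]
eef_rot: [0.087, 0.996, 0.0, 0.0]
ft_force: [-1.2, -1.1, -1.0]
width: 0.0326
grip_force: 20.0
time: 26.52
ee_pos: [0.5241, 0.2017, 0.1528]
eef_rot: [0.088, 0.996, 0.002, 0.003]
ft_force: [-0.4, 0.7, -1.3]
width: 0.052
grip_force: 0.0
at [0.5241 0.2017 0.1528] yaw 79.9 q7 1.1 t 26.52 | dp [ 0.391 -0.013  0.016] rot [ 0.0013 -0.      0.2512] deg 90.4
[-1.01  0.27  0.66  1.76 -0.18  1.17  1.1 ]
463.5 209.4 LS 216.4 163.6 ang -10.4 zmax 0.0531 498
580.5 -230.0 LS 237.1 162.9 ang -11.1 zmax 0.0703 973
scale 2.0
```

View pics/crop2.png

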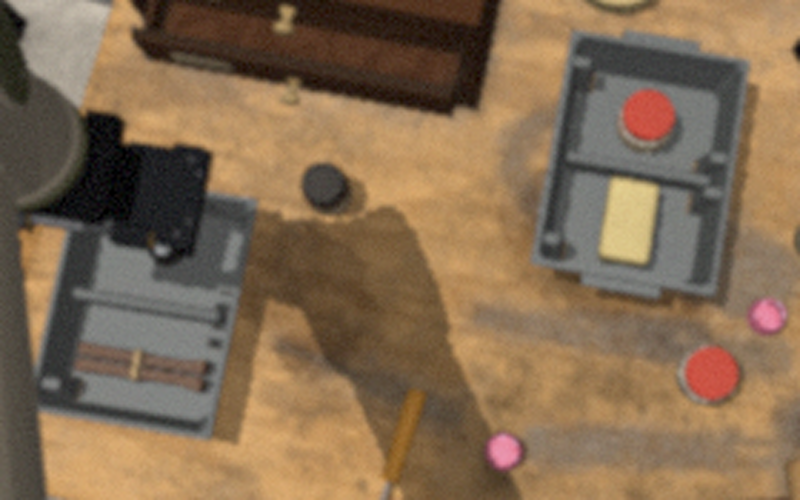

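Top view: block and red pot are in the deep tray and the clamp is in the shallow tray's near bay. The loupe is hidden by the gripper. A straight half-turn would exceed joint 7, so I'll turn the tray about -25° locally, set it down, regrip flipped, then finish the turn.

```bash
python3 -m pendant '[{"dp":[0.1,-0.01,0],"rotation":[0,0,0.029],"jaw":0.35},{"dp":[0.2,-0.01,0],"rotation":[0,0,0.058],"jaw":0.35},{"dp":[0.3,-0.01,0],"rotation":[0,0,0.087],"jaw":0.35},{"dp":[0.39,-0.01,0],"rotation":[0,0,0.116],"jaw":0.35},{"dp":[0.39,-0.013,0],"rotation":[0,0,0.145],"jaw":0.35},{"dp":[0.39,-0.013,0],"rotation":[0,0,0.174],"jaw":0.35},{"dp":[0.39,-0.013,0],"rotation":[0,0,0.203],"jaw":0.35},{"dp":[0.39,-0.013,0],"rotation":[0,0,0.23],"jaw":0.35}]'
python3 -m pendant '[{"dp":[0,0,0],"rotation":[0,0,0.021],"jaw":0.35},{"dp":[0,0,0],"rotation":[0,0,0.021],"jaw":0.35},{"dp":[0,0,0],"rotation":[0,0,0.021],"jaw":0.35}]'
python3 - <<'E'
from h import *
go(.4665,.210,.010,-10.5)
c=camera("wrist"); np.savez("w7.npz",**c); cv2.imwrite("pics/w7.png",c["image"][:,:,::-1]); w=cloud(c); f=w.reshape(-1,3);a=np.radians(-10.5); d=(f[:,:2]-[.466,.21]); lx=d[:,0]*np.cos(a)+d[:,1]*np.sin(a); ly=-d[:,0]*np.sin(a)+d[:,1]*np.cos(a)
m=(f[:,2]>.034)&(f[:,2]<.042)&(abs(lx)<.02)&(abs(ly)<.06); print("wall",np.percentile(lx[m],[2,50,98]),ly[m].min(),ly[m].max())
for s in(1,-1):
    m=(f[:,2]>.0445)&(f[:,2]<.05)&(s*lx>.09)&(s*lx<.115)&(abs(ly)<.07); print("end",s,np.percentile(s*lx[m],98) if m.any() else None)
E
```

```text
time: 27.58
ee_pos: [0.4631, 0.209, 0.147]
eef_rot: [0.726, 0.687, -0.001, -0.0]
ft_force: [-0.4, 0.3, 0.3]
width: 0.0307
grip_force: 0.0
time: 27.95
ee_pos: [0.4635, 0.2091, 0.1477]
eef_rot: [0.767, 0.641, -0.0, 0.0]
ft_force: [-0.2, -0.1, 0.5]
width: 0.0305
grip_force: 0.0
at [0.4635 0.2091 0.1477] yaw -10.2 q7 -0.57 t 27.95 | dp [0.01  0.019 0.918] rot [-0.0001  0.0001  0.0008] deg 0.3
wall [-0.01182833  0.0004872   0.01357699] -0.059952087229916594 0.059978391313616444
end 1 0.10835936688703618
end -1 0.10714608091322118
```

View pics/w7.png

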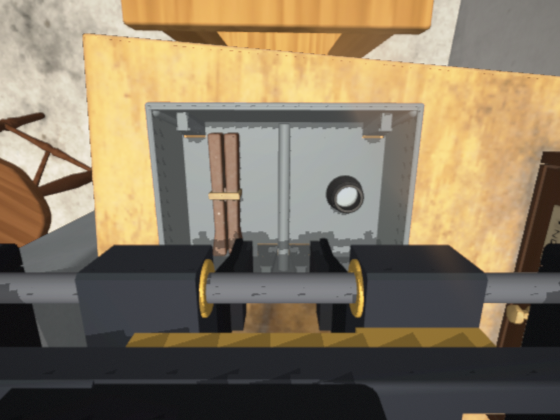

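The clamp is at (225,193), the loupe is upright at (346,195), and the cross-wall at (284,190) is between the fingers. Descend, grip and lift.

```bash
python3 -m pendant '[{"dp":[0.01,0.019,0.25],"rotation":[0,0,0],"jaw":0.35},{"dp":[0.01,0.019,0.5],"rotation":[0,0,0],"jaw":0.35},{"dp":[0.01,0.019,0.75],"rotation":[0,0,0],"jaw":0.35},{"dp":[0.01,0.019,0.85],"rotation":[0,0,0],"jaw":0.35},{"dp":[0.01,0.019,0.918],"rotation":[0,0,0],"jaw":0.35},{"dp":[0.01,0.019,0.918],"rotation":[0,0,0],"jaw":0.35},{"dp":[0.01,0.019,0.918],"rotation":[0,0,0],"jaw":0.35}]' 55
python3 -m pendant '[{"dp":[0,0,0],"rotation":[0,0,0],"jaw":0},{"dp":[0,0,0],"rotation":[0,0,0],"jaw":0},{"dp":[0,0,0],"rotation":[0,0,0],"jaw":0},{"dp":[0,0,0],"rotation":[0,0,0],"jaw":0},{"dp":[0,0,0],"rotation":[0,0,0],"jaw":0}]' 55
python3 -m pendant '[{"dp":[0,0,-0.1],"rotation":[0,0,0],"jaw":0},{"dp":[0,0,-0.2],"rotation":[0,0,0],"jaw":0},{"dp":[0,0,-0.3],"rotation":[0,0,0],"jaw":0},{"dp":[0,0,-0.3],"rotation":[0,0,0],"jaw":0}]' 55
python3 - <<'E'
from h import *
go(.45,.19,.05,-36)
E
```

```text
time: 28.88
ee_pos: [0.4676, 0.2107, 0.0116]
eef_rot: [0.768, 0.64, 0.001, -0.0]
ft_force: [-0.2, 0.1, 1.0]
width: 0.0302
grip_force: 0.0
time: 29.5
ee_pos: [0.4668, 0.2104, 0.0108]
eef_rot: [0.768, 0.64, 0.0, -0.0]
ft_force: [-2.1, 0.3, 6.2]
width: 0.0095
grip_force: 55.0
time: 30.0
ee_pos: [0.4677, 0.2109, 0.0571]
eef_rot: [0.768, 0.64, 0.001, -0.0]
ft_force: [-0.1, 0.4, -4.7]
width: 0.0096
grip_force: 55.0
at [0.4677 0.2109 0.0571] yaw -10.4 q7 -0.45 t 30.0 | dp [-0.158 -0.091  0.047] rot [ 0.0002 -0.0004  0.0711] deg 25.6
```

```bash
python3 -m pendant '[{"dp":[-0.05,-0.03,0],"rotation":[0,0,0.018],"jaw":0},{"dp":[-0.1,-0.06,0],"rotation":[0,0,0.036],"jaw":0},{"dp":[-0.158,-0.09,0],"rotation":[0,0,0.054],"jaw":0},{"dp":[-0.158,-0.09,0],"rotation":[0,0,0.071],"jaw":0},{"dp":[-0.158,-0.09,0.1],"rotation":[0,0,0.071],"jaw":0},{"dp":[-0.158,-0.09,0.2],"rotation":[0,0,0.071],"jaw":0},{"dp":[-0.158,-0.09,0.29],"rotation":[0,0,0.071],"jaw":0},{"dp":[-0.158,-0.09,0.29],"rotation":[0,0,0.071],"jaw":0}]' 55
python3 -m pendant '[{"dp":[0,0,0.015],"rotation":[0,0,0],"jaw":0},{"dp":[0,0,0.015],"rotation":[0,0,0],"jaw":0},{"dp":[0,0,0.015],"rotation":[0,0,0],"jaw":0.35},{"dp":[0,0,0.015],"rotation":[0,0,0],"jaw":0.35},{"dp":[0,0,0.015],"rotation":[0,0,0],"jaw":0.35},{"dp":[0,0,-0.2],"rotation":[0,0,0],"jaw":0.35},{"dp":[0,0,-0.5],"rotation":[0,0,0],"jaw":0.35},{"dp":[0,0,-0.8],"rotation":[0,0,0],"jaw":0.35}]' 55
python3 - <<'E'
from h import *
go(.45,.19,.13,144)
E
```

```text
time: 31.0
ee_pos: [0.4491, 0.1888, 0.0109]
eef_rot: [0.891, 0.455, -0.001, 0.0]
ft_force: [-0.6, -0.6, -4.6]
width: 0.0096
grip_force: 55.0
time: 32.0
ee_pos: [0.4493, 0.1892, 0.1333]
eef_rot: [0.891, 0.454, -0.0, 0.0]
ft_force: [0.4, 1.2, 0.0]
width: 0.0303
grip_force: 0.0
at [0.4493 0.1892 0.1333] yaw -36.0 q7 -0.99 t 32.0 | dp [0.007 0.    0.022] rot [-1.000e-04  1.000e-04 -4.999e-01] deg 180.0
```

Now flip the empty gripper +180° (tool z negative) in three calls.

```bash
for i in 1 2; do python3 -m pendant '[{"dp":[0,0,0],"rotation":[0,0,-0.029],"jaw":0.35},{"dp":[0,0,0],"rotation":[0,0,-0.058],"jaw":0.35},{"dp":[0,0,0],"rotation":[0,0,-0.087],"jaw":0.35},{"dp":[0,0,0],"rotation":[0,0,-0.116],"jaw":0.35},{"dp":[0,0,0],"rotation":[0,0,-0.145],"jaw":0.35},{"dp":[0,0,0],"rotation":[0,0,-0.174],"jaw":0.35},{"dp":[0,0,0],"rotation":[0,0,-0.2],"jaw":0.35},{"dp":[0,0,0],"rotation":[0,0,-0.2],"jaw":0.35}]'; done
python3 -m pendant '[{"dp":[0,0,0],"rotation":[0,0,-0.029],"jaw":0.35},{"dp":[0,0,0],"rotation":[0,0,-0.058],"jaw":0.35},{"dp":[0,0,0],"rotation":[0,0,-0.08],"jaw":0.35},{"dp":[0,0,0],"rotation":[0,0,-0.1],"jaw":0.35},{"dp":[0,0,0],"rotation":[0,0,-0.1],"jaw":0.35},{"dp":[0,0,0],"rotation":[0,0,-0.1],"jaw":0.35}]'
python3 - <<'E'
from h import *
go(.4495,.1895,.010,144)
c=camera("top"); w=cloud(c); f=w.reshape(-1,3)
c=camera("wrist"); np.savez("w8.npz",**c); cv2.imwrite("pics/w8.png",c["image"][:,:,::-1])
w=cloud(c);f=w.reshape(-1,3);a=np.radians(-36); d=(f[:,:2]-[.4495,.1895]); lx=d[:,0]*np.cos(a)+d[:,1]*np.sin(a); ly=-d[:,0]*np.sin(a)+d[:,1]*np.cos(a)
m=(f[:,2]>.034)&(f[:,2]<.042)&(abs(lx)<.012)&(abs(ly)<.06); p=np.polyfit(ly[m],lx[m],1); print("wall",np.percentile(lx[m],[2,50,98]),np.degrees(p[0]))
E
```

```text
time: 33.0
ee_pos: [0.4494, 0.1893, 0.1321]
eef_rot: [0.454, 0.891, 0.0, -0.0]
ft_force: [0.9, -0.9, 0.5]
width: 0.0302
grip_force: 0.0
time: 34.0
ee_pos: [0.4494, 0.1894, 0.1321]
eef_rot: [-0.155, 0.988, 0.0, 0.0]
ft_force: [0.0, -0.1, 0.4]
width: 0.0303
grip_force: 0.0
time: 34.75
ee_pos: [0.4494, 0.1894, 0.1321]
eef_rot: [-0.452, 0.892, 0.0, 0.0]
ft_force: [-0.5, 0.6, -0.8]
width: 0.0304
grip_force: 0.0
at [0.4494 0.1894 0.1321] yaw 143.7 q7 2.09 t 34.75 | dp [-0.001 -0.     0.814] rot [ 0.      0.     -0.0008] deg 0.3
wall [-0.00363352  0.00112817  0.00554224] 0.059920832127072686
```

View pics/w8.png

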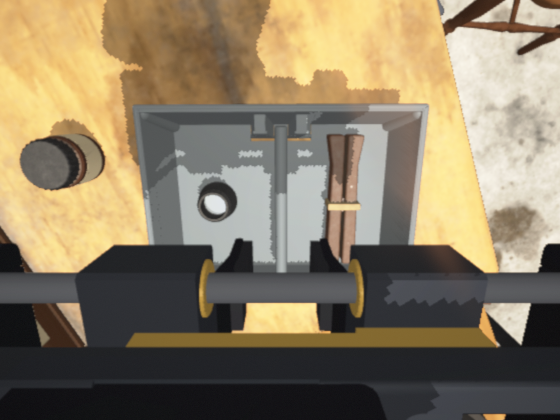

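All is well and the wall is centred at (281,190). Grip, lift high, then turn -154.7° in place.

```bash
python3 -m pendant '[{"dp":[0,0,0.3],"rotation":[0,0,0],"jaw":0.35},{"dp":[0,0,0.55],"rotation":[0,0,0],"jaw":0.35},{"dp":[0,0,0.75],"rotation":[0,0,0],"jaw":0.35},{"dp":[0,0,0.814],"rotation":[0,0,0],"jaw":0.35},{"dp":[0,0,0.814],"rotation":[0,0,0],"jaw":0.35},{"dp":[0,0,0.814],"rotation":[0,0,0],"jaw":0.35}]' 55
python3 -m pendant '[{"dp":[0,0,0],"rotation":[0,0,0],"jaw":0},{"dp":[0,0,0],"rotation":[0,0,0],"jaw":0},{"dp":[0,0,0],"rotation":[0,0,0],"jaw":0},{"dp":[0,0,0],"rotation":[0,0,0],"jaw":0},{"dp":[0,0,0],"rotation":[0,0,0],"jaw":0}]' 55
python3 -m pendant '[{"dp":[0,0,-0.12],"rotation":[0,0,0],"jaw":0},{"dp":[0,0,-0.32],"rotation":[0,0,0],"jaw":0},{"dp":[0,0,-0.54],"rotation":[0,0,0],"jaw":0},{"dp":[0,0,-0.76],"rotation":[0,0,0],"jaw":0},{"dp":[0,0,-0.96],"rotation":[0,0,0],"jaw":0},{"dp":[0,0,-1],"rotation":[0,0,0],"jaw":0}]' 55
for i in 1 2; do python3 -m pendant '[{"dp":[0,0,0],"rotation":[0,0,0.02],"jaw":0},{"dp":[0,0,0],"rotation":[0,0,0.045],"jaw":0},{"dp":[0,0,0],"rotation":[0,0,0.072],"jaw":0},{"dp":[0,0,0],"rotation":[0,0,0.1],"jaw":0},{"dp":[0,0,0],"rotation":[0,0,0.13],"jaw":0},{"dp":[0,0,0],"rotation":[0,0,0.155],"jaw":0},{"dp":[0,0,0],"rotation":[0,0,0.175],"jaw":0},{"dp":[0,0,0],"rotation":[0,0,0.19],"jaw":0}]'; done
python3 - <<'E'
from h import *
go(.45,-.21,.16,-11)
E
```

```text
time: 35.6
ee_pos: [0.4502, 0.1898, 0.0111]
eef_rot: [-0.454, 0.891, 0.0, 0.001]
ft_force: [0.5, 0.1, 0.5]
width: 0.0302
grip_force: 0.0
time: 36.22
ee_pos: [0.4495, 0.1896, 0.0102]
eef_rot: [-0.454, 0.891, 0.0, 0.0]
ft_force: [-1.3, -0.6, 5.4]
width: 0.0099
grip_force: 55.0
time: 36.98
ee_pos: [0.4501, 0.1895, 0.1619]
eef_rot: [-0.454, 0.891, 0.001, 0.001]
ft_force: [0.4, 0.2, -4.7]
width: 0.0094
grip_force: 55.0
time: 37.98
ee_pos: [0.4486, 0.1888, 0.1589]
eef_rot: [0.127, 0.992, -0.001, -0.001]
ft_force: [1.0, 0.1, -4.8]
width: 0.0097
grip_force: 55.0
time: 38.98
ee_pos: [0.4486, 0.1888, 0.1589]
eef_rot: [0.662, 0.749, -0.001, -0.0]
ft_force: [0.6, 0.4, -4.8]
width: 0.0092
grip_force: 55.0
at [0.4486 0.1888 0.1589] yaw 7.0 q7 -0.3 t 38.98 | dp [-2.64  -0.316 -0.004] rot [-0.0002  0.0002  0.0501] deg 18.0
```

```bash
python3 -m pendant '[{"dp":[-0.15,-0.02,0],"rotation":[0,0,0.017],"jaw":0},{"dp":[-0.35,-0.04,0],"rotation":[0,0,0.034],"jaw":0},{"dp":[-0.55,-0.07,0],"rotation":[0,0,0.05],"jaw":0},{"dp":[-0.75,-0.09,0],"rotation":[0,0,0.05],"jaw":0},{"dp":[-0.94,-0.11,0],"rotation":[0,0,0.05],"jaw":0}]'
python3 - <<'E'
from h import *
go(.45,-.21,.16,-11)
E
```

```text
time: 39.6
ee_pos: [0.4499, 0.046, 0.159]
eef_rot: [0.77, 0.638, -0.001, -0.0]
ft_force: [1.1, -0.5, -4.5]
width: 0.0096
grip_force: 55.0
at [0.4499 0.046  0.159 ] yaw -10.8 q7 -0.43 t 39.6 | dp [-1.677  0.32  -0.006] rot [-0.0002  0.0001  0.0006] deg 0.2
```

```bash
python3 -m pendant '[{"dp":[-0.2,0.04,0],"rotation":[0,0,0],"jaw":0},{"dp":[-0.4,0.08,0],"rotation":[0,0,0],"jaw":0},{"dp":[-0.6,0.12,0],"rotation":[0,0,0],"jaw":0},{"dp":[-0.84,0.16,0],"rotation":[0,0,0],"jaw":0}]'
python3 -m pendant '[{"dp":[-0.2,0.04,0],"rotation":[0,0,0],"jaw":0},{"dp":[-0.4,0.08,0],"rotation":[0,0,0],"jaw":0},{"dp":[-0.6,0.12,0],"rotation":[0,0,0],"jaw":0},{"dp":[-0.84,0.16,0],"rotation":[0,0,0],"jaw":0},{"dp":[-0.84,0.16,0],"rotation":[0,0,0],"jaw":0}]'
python3 - <<'E'
from h import *
go(.5825,-.229,.16,-11)
E
```

```text
time: 40.1
ee_pos: [0.45, -0.0816, 0.1591]
eef_rot: [0.77, 0.638, -0.0, -0.0]
ft_force: [0.3, -0.6, -5.1]
width: 0.0096
grip_force: 55.0
time: 40.72
ee_pos: [0.449, -0.2125, 0.1592]
eef_rot: [0.772, 0.635, -0.002, 0.0]
ft_force: [0.1, 0.6, -4.2]
width: 0.0096
grip_force: 55.0
at [ 0.449  -0.2125  0.1592] yaw -11.1 q7 0.36 t 40.73 | dp [ 0.063  0.894 -0.007] rot [-0.0003  0.0005 -0.0003] deg 0.2
```

```bash
python3 -m pendant '[{"dp":[0.02,0.2,0],"rotation":[0,0,0],"jaw":0},{"dp":[0.03,0.45,0],"rotation":[0,0,0],"jaw":0},{"dp":[0.063,0.7,0],"rotation":[0,0,0],"jaw":0},{"dp":[0.063,0.894,0],"rotation":[0,0,0],"jaw":0},{"dp":[0.063,0.894,0],"rotation":[0,0,0],"jaw":0},{"dp":[0.063,0.894,0],"rotation":[0,0,0],"jaw":0},{"dp":[0.063,0.894,0],"rotation":[0,0,0],"jaw":0}]'
python3 - <<'E'
from h import *
go(.5825,-.229,.066,-11)
s=r.read_state()["ee_pos"]; a=np.radians(-11)
def loc(f,o): d=f[:,:2]-o; return d[:,0]*np.cos(a)+d[:,1]*np.sin(a), -d[:,0]*np.sin(a)+d[:,1]*np.cos(a)
for k in ["wrist","scene","top"]:
    c=camera(k); np.savez(k+"9.npz",**c); f=cloud(c).reshape(-1,3)
    lx,ly=loc(f,s[:2]); m=(f[:,2]>.188)&(f[:,2]<.203)&(abs(lx)<.12)&(abs(ly)<.1)
    m2=m&(ly>.03); 
    print(k,"shallow rel TCP: lx",np.percentile(lx[m],[.5,99.5]).round(4),"ly",np.percentile(ly[m],[.5,99.5]).round(4),"z by corner",[np.median(f[m&(sx*lx>.07)&(sy*ly>.05),2]).round(4) for sx in(-1,1) for sy in(-1,1)],m.sum())
    lx,ly=loc(f,np.array([.5825,-.229])); m=(f[:,2]>.058)&(f[:,2]<.072)&(abs(lx)<.14)&(abs(ly)<.1)
    if m.any(): print("  deep: lx",np.percentile(lx[m],[.5,99.5]).round(4),"ly",np.percentile(ly[m],[.5,99.5]).round(4),m.sum())
    if k=="scene": cv2.imwrite("pics/s9.png",cv2.resize(c["image"][:,:,::-1],(800,600)))
E
```

```text
time: 41.6
ee_pos: [0.5837, -0.2245, 0.1599]
eef_rot: [0.77, 0.638, 0.0, -0.0]
ft_force: [-0.0, -0.4, -4.8]
width: 0.0096
grip_force: 55.0
at [ 0.5837 -0.2245  0.1599] yaw -10.8 q7 0.48 t 41.6 | dp [-0.032 -0.002  0.626] rot [-0.0001 -0.0001  0.0006] deg 0.2
wrist shallow rel TCP: lx [-0.1066  0.1077] ly [-0.073   0.0831] z by corner [np.float64(nan), np.float64(0.1945), np.float64(0.1906), np.float64(0.1944)] 24080
scene shallow rel TCP: lx [-0.1087  0.108 ] ly [-0.0808  0.0806] z by corner [np.float64(0.1962), np.float64(0.196), np.float64(0.1953), np.float64(nan)] 1038
  deep: lx [-0.1181  0.1164] ly [-0.0815  0.0812] 906
top shallow rel TCP: lx [-0.1105  0.0642] ly [-0.082   0.0181] z by corner [np.float64(0.195), np.float64(nan), np.float64(nan), np.float64(nan)] 419
  deep: lx [-0.1201 -0.0853] ly [-0.0819  0.0325] 240
  return _methods._mean(a, axis=axis, dtype=dtype,
  ret = ret.dtype.type(ret / rcount)
```

View pics/s9.png

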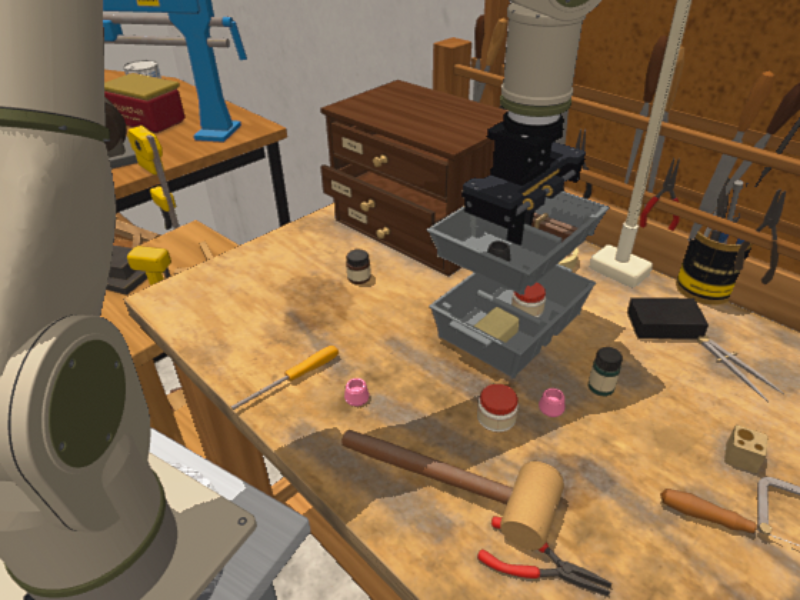

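The scene view shows the tray level over the deep tray, with clamp, loupe, block and pot in place, and both centred within 1 mm. Lower to just above the ledges.

```bash
python3 -m pendant '[{"dp":[-0.032,-0.005,0.1],"rotation":[0,0,0.0006],"jaw":0},{"dp":[-0.032,-0.005,0.2],"rotation":[0,0,0.0006],"jaw":0},{"dp":[-0.032,-0.005,0.3],"rotation":[0,0,0.0006],"jaw":0},{"dp":[-0.032,-0.005,0.4],"rotation":[0,0,0.0006],"jaw":0},{"dp":[-0.032,-0.005,0.5],"rotation":[0,0,0.0006],"jaw":0},{"dp":[-0.032,-0.005,0.5],"rotation":[0,0,0.0006],"jaw":0},{"dp":[-0.032,-0.005,0.5],"rotation":[0,0,0.0006],"jaw":0}]'
python3 -c "
from h import *
go(.582,-.229,.066,-11)"
```

```text
time: 42.62
ee_pos: [0.583, -0.2297, 0.0854]
eef_rot: [0.772, 0.636, 0.0, 0.0]
ft_force: [-0.3, -0.5, -4.4]
width: 0.0096
grip_force: 55.0
at [ 0.583  -0.2297  0.0854] yaw -11.0 q7 0.52 t 42.62 | dp [ 0.003 -0.008  0.129] rot [0.0001 0.     0.0001] deg 0.0
```

```bash
python3 -m pendant '[{"dp":[0.002,-0.005,0.03],"rotation":[0,0,0],"jaw":0},{"dp":[0.002,-0.005,0.06],"rotation":[0,0,0],"jaw":0},{"dp":[0.002,-0.005,0.09],"rotation":[0,0,0],"jaw":0},{"dp":[0.002,-0.005,0.11],"rotation":[0,0,0],"jaw":0},{"dp":[0.002,-0.005,0.122],"rotation":[0,0,0],"jaw":0},{"dp":[0.002,-0.005,0.122],"rotation":[0,0,0],"jaw":0},{"dp":[0.002,-0.005,0.122],"rotation":[0,0,0],"jaw":0}]'
```

```text
time: 43.5
ee_pos: [0.5822, -0.229, 0.0667]
eef_rot: [0.771, 0.636, 0.0, 0.0]
ft_force: [0.8, -0.1, -4.7]
width: 0.0094
grip_force: 55.0
```

```bash
python3 -m pendant '[{"dp":[0,0,0.006],"rotation":[0,0,0],"jaw":0},{"dp":[0,0,0.012],"rotation":[0,0,0],"jaw":0},{"dp":[0,0,0.012],"rotation":[0,0,0],"jaw":0},{"dp":[0,0,0.012],"rotation":[0,0,0],"jaw":0}]'
```

```text
time: 44.0
ee_pos: [0.5823, -0.2291, 0.0662]
eef_rot: [0.771, 0.636, 0.001, -0.0]
ft_force: [-5.0, 3.1, 10.3]
width: 0.0097
grip_force: 55.0
```

Contact came at 0.0662, which is the expected ledge height (56 mm + 10 mm). Release and rise.

```bash
python3 -m pendant '[{"dp":[0,0,-0.006],"rotation":[0,0,0],"jaw":0.3},{"dp":[0,0,-0.006],"rotation":[0,0,0],"jaw":0.3},{"dp":[0,0,-0.006],"rotation":[0,0,0],"jaw":0.3},{"dp":[0,0,-0.006],"rotation":[0,0,0],"jaw":0.3},{"dp":[0,0,-0.2],"rotation":[0,0,0],"jaw":0.3},{"dp":[0,0,-0.5],"rotation":[0,0,0],"jaw":0.3},{"dp":[0,0,-0.9],"rotation":[0,0,0],"jaw":0.3}]'
python3 -m pendant '[{"dp":[0,-0.3,0],"rotation":[0,0,0],"jaw":0.3},{"dp":[0,-0.6,0],"rotation":[0,0,0],"jaw":0.3},{"dp":[0.3,-1,0],"rotation":[0,0,0],"jaw":0.3},{"dp":[0.6,-1,0],"rotation":[0,0,0],"jaw":0.3},{"dp":[1,-1,0],"rotation":[0,0,0],"jaw":0.3},{"dp":[1,-1,0],"rotation":[0,0,0],"jaw":0.3}]'
python3 - <<'E'
from h import *
a=np.radians(-11)
for k in ["top","scene"]:
    c=camera(k); f=cloud(c).reshape(-1,3); d=f[:,:2]-[.5825,-.229]
    lx=d[:,0]*np.cos(a)+d[:,1]*np.sin(a); ly=-d[:,0]*np.sin(a)+d[:,1]*np.cos(a)
    m=(f[:,2]>.095)&(f[:,2]<.115)&(abs(lx)<.12)&(abs(ly)<.1)
    print(k,np.percentile(lx[m],[.5,99.5]).round(4),np.percentile(ly[m],[.5,99.5]).round(4),[np.median(f[m&(sx*lx>.07)&(sy*ly>.05),2]).round(4) for sx in(-1,1) for sy in(-1,1)],m.sum())
    if k=="top": crop(c,280,130,600,400,"top10")
    else: cv2.imwrite("pics/s10.png",cv2.resize(c["image"][120:300,220:480,::-1],(800,554),interpolation=cv2.INTER_CUBIC))
E
```

```text
time: 44.88
ee_pos: [0.5815, -0.2286, 0.2004]
eef_rot: [0.771, 0.636, -0.001, -0.001]
ft_force: [0.4, 0.0, 1.8]
width: 0.026
grip_force: 0.0
time: 45.62
ee_pos: [0.4633, -0.0488, 0.2]
eef_rot: [0.77, 0.638, 0.002, -0.001]
ft_force: [-0.5, -0.1, 0.3]
width: 0.0259
grip_force: 0.0
top [-0.111   0.1054] [-0.082   0.0807] [np.float64(0.1013), np.float64(0.1018), np.float64(0.1009), np.float64(0.1007)] 997
scale 2.222222222222222
scene [-0.1096  0.1074] [-0.0808  0.0815] [np.float64(0.1027), np.float64(0.1022), np.float64(0.1019), np.float64(0.1011)] 1207
```

View pics/top10.png

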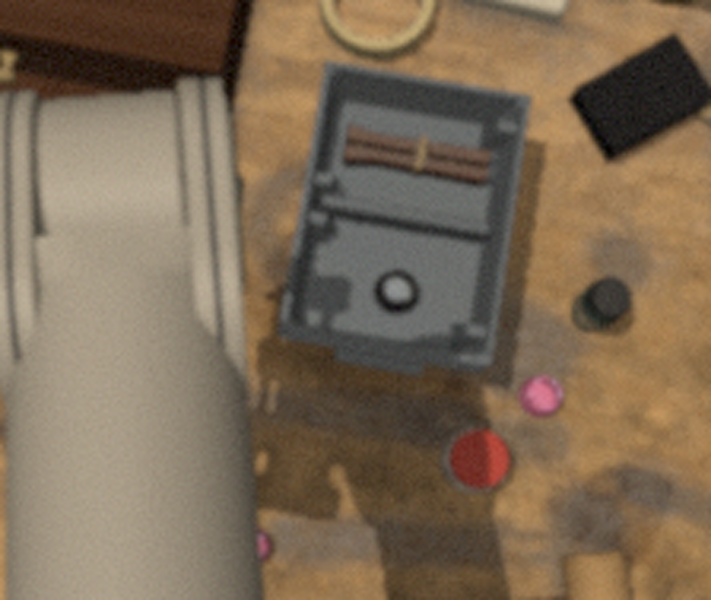

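View pics/s10.png

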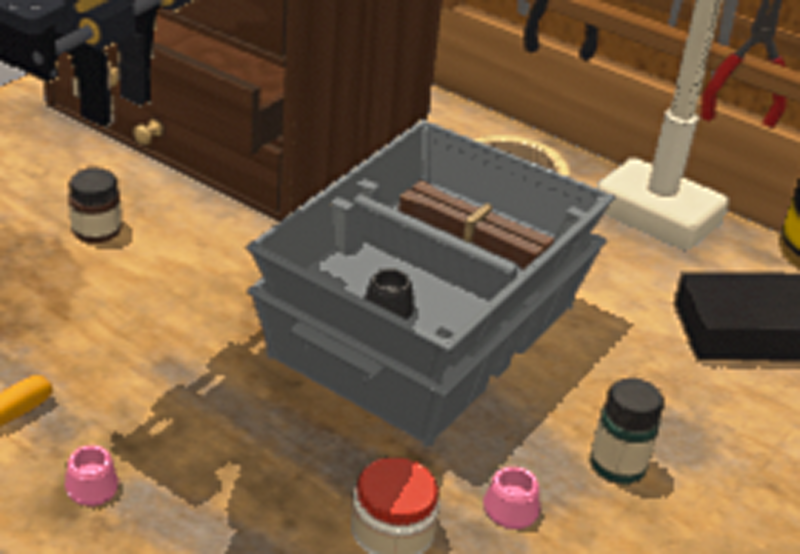

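The shallow tray stands level on the ledges: its rim is at about 0.102 m at all four corners, which is 56 + 46 mm. Its near-wall pillars are now on the left, loupe and clamp are in place, and the other pots are untouched.

```bash
python3 -c "
from bench import r
print(r.close_job())"
```

```text
the job is handed in; nothing more can be done
None
```

Both kits are made up, the shallow tray stands level and half-turned on the deep tray's ledges, the other two pots were not moved, and the job was handed in at about 46 s of robot time.

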